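# Pin and screw down a manipulator foot plate

### The job

The manipulator's aluminium foot plate has swung slightly round its one fitted screw, so its other three holes no longer line up with the white pedestal below. Take the tapered drift pin from the rack and push it fully home through the middle hole to draw the plate into line, and with the pin still in, drop the two large thumbscrews fully home in the two holes either side of it. Then pull the pin out and stand it fully down in a free hole of the rack; leave the slim spare screw in the rack and everything else on the bench alone.

Things in the scene. Friction and masses are not known exactly. Their poses are not given: they have to be found in the camera images.
- drift_pin: Steel drift pin standing in a rack hole. Origin on its axis at the underside of its collar, its z up along the axis. Below the origin: round shank 14.3 mm across for 22 mm, then a taper of 24 mm to a blunt 3 mm tip (tip 46 mm below the origin). Above: collar 24 mm across and 5 mm thick, then a plain smooth handle 16 mm across up to 50 mm above the origin (taller and slimmer than the thumbscrew heads). About 120 g. Its collar stops it on the plate and on the rack.
- screw_a: Large thumbscrew standing in a rack hole, one of two alike (either goes in either hole). Origin on its axis at the underside of its collar, z up. Below: smooth unthreaded shank 12 mm across, 30 mm long, the last 3 mm tapering to 9 mm across. Above: collar 24 mm across, 5 mm thick, then a ribbed head 20 mm across up to 34 mm above the origin. About 90 g. It is only dropped in, not turned.
- screw_b: The second large thumbscrew, identical to screw_a.
- spare_screw: Slim spare screw in the rack, not to be used: collar 24 mm across, 4 mm thick, with a thin head 11 mm across up to 20 mm above its origin (collar underside). It stays in its hole.
- rack: White plastic rack block, fixed, 70 x 210 x 55 mm tall; origin at the centre of its underside, long side along its y. Four through holes 17 mm across in one row along its y at -75, -25, 25 and 75 mm; at the start one each holds the pin, the two thumbscrews and the spare, in any order, each resting by its collar on the top, 55 mm above the origin.
- seat_pin (a point): On the white pedestal (180 x 140 mm, 45 mm tall; fixed), at the height of the aluminium plate's upper face, 55 mm above the table: centre of the middle hole (15 mm across, through plate and pedestal, 55 mm deep in all). Where the pin's origin must come. Axes: z up, x along the plate from the fitted screw (135 mm away at -x) to this hole, y to the left of that.
- seat_left (a point): On the white pedestal (180 x 140 mm, 45 mm tall; fixed), at the height of the aluminium plate's upper face, 55 mm above the table: centre of the thumbscrew hole 50 mm to the +y side of the middle hole and 20 mm back towards the fitted screw; 13.5 mm across, goes right through. Where a thumbscrew's origin must come.
- seat_right (a point): On the white pedestal (180 x 140 mm, 45 mm tall; fixed), at the height of the aluminium plate's upper face, 55 mm above the table: centre of the like thumbscrew hole, 50 mm to the -y side of the middle hole.
- plate_pin_hole (a point): Where the middle hole of the plate (170 x 130 mm, 10 mm thick, on top of the pedestal) is now: centre of its mouth on the plate's upper face. About 5 to 7 mm to the +y side of seat_pin at the start, and within about 1 mm of it once the pin is home. A dark block stands on the plate, 32 mm tall, its near face 67 mm from the thumbscrew holes and 87 mm from the middle hole, towards the fitted screw.
- plate (a joint): Swing of the plate about its fitted screw, rad, positive anticlockwise from above; 0 = holes in line. About 0.038 to 0.050 at the start. It moves stiffly (0.3 N m of friction, about 2.2 N sideways at the middle hole) and stays where it is left.
- petri_dish: Shallow glass dish, 56 mm across, 14 mm tall, between pedestal and rack; origin under its centre. Bystander.
- media_jar: Closed amber glass jar, 42 mm across, 52 mm tall, between pedestal and rack; origin under its centre. Bystander.
- driver: Screwdriver 170 mm long lying across in front of the robot. Bystander.
- marker: Grey marker pen 130 mm long, 12 mm thick, lying near the robot. Bystander.
- oil_bottle: White bottle 50 mm across, 110 mm tall, behind the work. Bystander.
- beaker: Open glass beaker 64 mm across, 80 mm tall, behind the work. Bystander.
- tip_box: Blue open divided box 90 x 120 x 50 mm, behind the work. Bystander.

How it is judged:
By the outcome, as a careful person would: the job done as asked, in the order asked, and still so for the second after the job is handed in, with the robot touching nothing.
It also fails if it takes over 72 s, if anything falls off the work surface, if the arm or the gripper's body presses on something with over 40 N, if the wrist force passes 120 N, or if a joint passes its speed limit or range.

### The arm

A 7-joint arm with a two-finger parallel gripper is mounted at the origin on the work surface. World frame = base frame: x ahead of the robot, y to its left, z up, the work surface at z = 0. Lengths are in m, angles in degrees, forces in N, time in s.
With the tool pointing down it reaches from about 0.425 to 0.875 m from the base axis. Payload 4.7 kg.
Tool frame: the origin (TCP) lies at the centre of the arm's flange, where the gripper is bolted on; the fingertips stand 182 mm ahead of it and the grasp point (between the pads) lies 164 mm ahead of it; z points along the fingers, x is the direction in which the jaws open and shut, and the axes are right-handed (so a half turn about z gives the same grasp; the last joint's range is limited). The gripper opens to 87 mm and grips with 3 to 60 N. Pads are 19 mm wide; open, the fingers measure 117 mm over their backs; the gripper's body (75 mm by 190 mm) begins 51 mm behind the grasp point.
Start: joints at [-64.509, 18.392, -4.016, 83.108, 1.295, 78.541, -3.26], TCP at [0.271, 0.591, 0.405] pointing down, gripper open.
Joint ranges: [-163.93, 163.93], [-17.29, 119.83], [-79.2, 71.16], [3.27, 140.29], [-89.18, 269.18], [5.43, 117.66], [-154.24, 154.24]. Speed limits (degrees/s): [147.25, 147.25, 180, 180, 180, 180, 180].

### API

Orientations are given as [roll, pitch, yaw] about the fixed x, y, z axes, in that order (R = Rz(yaw) Ry(pitch) Rx(roll)).
In Python, from cell import env gives the robot as it stands. The module is installed in compiled form; this text tells all that it offers.
- The arm moves only by the tool carry_out, never from a script. Its argument "increments" is a list of rows, each a list of 5 numbers: the shift along the world's x, y, z in m, then the turn about the world's z in degrees, then the gripper's target within -1 to 1 (shut at 1, half-way at 0, fully open at -1). In form: [[dx, dy, dz, spin, jaw], ...]. A call has 1 to 20 rows; each row is the pose to reach, as a shift and turn from the pose commanded when the call began; what a row does not reach only later rows make up. A row lasts 1/10 s, in which the tool goes at most 50 mm and 8.59 degrees, less where a joint would pass 70% of its speed; a pose out of reach is approached as far as the arm can. A call with a gripper value outside its range is refused whole. The fingers move at their own pace and stop on an object; "grip_force" is the grip in N (left out, the last holds). Time passes only in rows, so rows that repeat a pose let the fingers close. It gives the time, the measured TCP pose, the force and the opening at its end, in the units of the state.
- env.get_obs(): the state, without advancing time (a new reading comes with each control period).
- env.read_camera(name): name is "side" or "top" or "wrist"; returns (picture, depth): 420x560x3 uint8, red, green, blue; 420x560 float32, m along the optical axis (not along the pixel's ray), 0 where there is no reading.
- env.get_calibration(name): a dict with "K" (3x3 intrinsics, pixels), "k1" (the pictures are not rectified: a ray, as slopes to the right and down, at radius r is drawn at 1 + k1 r^2 times it, then the intrinsics apply), "camera_from_world" (4x4, takes a point from world to camera coordinates); the wrist camera has in their place "T_tool_cam" (4x4, takes a point from camera to tool coordinates, whose origin is the TCP and whose axes are the tool frame's). Camera axes: x right, y down, z forward; pixel columns grow to the right and rows downward; lengths in m; the calibration is good to about 2 mm. A picture is of the moment at which its call begins: read the wrist's pose just before it. get_calibration takes no time and is no camera call.
- env.sign_off(): hands the job in, once; it reports no verdict.
The state is a dict: "time_s": time; "qpos": joint angles; "joint_velocities": joint speeds; "effort": joint torques, N m; "tool_pos": TCP position; "tool_rot": TCP orientation; "force": force on the tool from outside, world axes, zero at the start; "wrist_torque": the same for the moment, N m; "grip_width": finger opening in m.
Only numpy, scipy, OpenCV 4.12 (cv2) and the standard library are available. Lean on these libraries where they do the work, as an engineer would, in place of code of your own. Each camera call takes 0.05 s, during which the arm holds its last target.

## Working session

There is one attempt and no reset: what is moved stays moved. The work goes in short steps, Python scripts to look and compute and a tool call to move; the robot and the scene stay as the last step left them, time stands still between calls to the robot, and variables do not carry over. Pictures are saved under pics/ and viewed, and the job is handed in when it is done.

Besides the shell and the picture viewer there is one more tool, called as name([rows], argument=value, ...), one row to a line, values as JSON. carry_out: Moves the arm, as the interface text tells. Its arguments: {"type":"object","properties":{"increments":{"type":"array"},"grip_force":{"type":"number"}},"required":["increments"]}

```bash
ls; mkdir -p pics; cat > h.py <<'E'
import numpy as np,cv2
from cell import env
from scipy.spatial.transform import Rotation as R
def snap(n,fn):
    o=env.get_obs(); p,d=env.read_camera(n); cv2.imwrite('pics/'+fn+'.png',p[:,:,::-1]); np.savez('pics/'+fn+'.npz',p=p,d=d,pos=o['tool_pos'],rot=o['tool_rot']); return o,p,d
def load(fn):
    z=np.load('pics/'+fn+'.npz'); return z
def cam(n,z=None):
    c=env.get_calibration(n)
    if n=='wrist':
        T=np.eye(4);T[:3,:3]=R.from_euler('xyz',z['rot'],degrees=True).as_matrix();T[:3,3]=z['pos']
        W=T@np.array(c['T_tool_cam'])
    else: W=np.linalg.inv(np.array(c['camera_from_world']))
    return np.array(c['K']),c['k1'],W
def ray(n,uv,z=None):
    K,k1,W=cam(n,z)
    # r_d = r(1+k1 r^2)
    s=cv2.undistortPoints(np.array(uv,float).reshape(-1,1,2),K,np.array([k1,0,0,0],float)).reshape(-1,2)
    d=np.c_[s,np.ones(len(s))]@W[:3,:3].T
    return W[:3,3],d
def onplane(n,uv,h,z=None):
    o,d=ray(n,uv,z); return o+d*((h-o[2])/d[:,2])[:,None]
def cloud(n,z):
    K,k1,W=cam(n,z); d=z['d']; v,u=np.indices(d.shape)
    o,r=ray(n,np.c_[u.ravel(),v.ravel()],z)
    return (o+r*d.reshape(-1,1)).reshape(d.shape+(3,))
def proj(n,P,z=None):
    K,k1,W=cam(n,z); C=np.linalg.inv(W); P=np.atleast_2d(P)
    c=P@C[:3,:3].T+C[:3,3]; s=c[:,:2]/c[:,2:]; r2=(s**2).sum(1,keepdims=True); s=s*(1+k1*r2)
    return s*[K[0,0],K[1,1]]+[K[0,2],K[1,2]]
E
python3 - <<'E'
from h import *
for n in ['side','top','wrist']:
    o,p,d=snap(n,n+'0')
    c=env.get_calibration(n); print(n,c)
print(o)
E
```

```text
pics
side {'K': array([[481.28072716,   0.        , 291.02323254],
       [  0.        , 481.28072716, 211.31956721],
       [  0.        ,   0.        ,   1.        ]]), 'k1': -0.05674148812268589, 'camera_from_world': array([[-0.97881525, -0.20446167, -0.01077622,  0.54690502],
       [-0.13009247,  0.66170622, -0.7383907 ,  0.11816736],
       [ 0.15810329, -0.72134618, -0.67428706,  0.92233898],
       [ 0.        ,  0.        ,  0.        ,  1.        ]])}
top {'K': array([[430.38625716,   0.        , 281.49075701],
       [  0.        , 430.38625716, 212.48055861],
       [  0.        ,   0.        ,   1.        ]]), 'k1': -0.00706952241652174, 'camera_from_world': array([[-0.01022543, -0.99984667,  0.01421562,  0.02017363],
       [-0.99101697,  0.00823731, -0.13348223,  0.56260373],
       [ 0.13334467, -0.01545283, -0.99094925,  0.85944007],
       [ 0.        ,  0.        ,  0.        ,  1.        ]])}
wrist {'K': array([[289.37661674,   0.        , 284.97013147],
       [  0.        , 289.37661674, 214.85558834],
       [  0.        ,   0.        ,   1.        ]]), 'k1': -
[... 368 characters left out ...]
e+00]])}
{'time_s': 0.1, 'qpos': array([-64.5097415 ,  18.43299169,  -4.01674276,  83.16694476,
         1.29505791,  78.5419058 ,  -3.2606574 ]), 'joint_velocities': array([-0.06448143, -0.11983384,  0.01986453, -0.1391126 ,  0.01534905,
        0.05924817, -0.01405519]), 'effort': array([ 3.73858938e-04, -4.92570162e+01, -4.05295528e-01, -3.13400745e+01,
       -6.40694308e-02,  3.95039900e-02,  7.63331764e-05]), 'tool_pos': array([0.27137275, 0.59043583, 0.40379991]), 'tool_rot': array([1.79994829e+02, 9.66016372e-02, 6.53198138e+01]), 'force': array([ 0.55587158,  0.43891701, -0.6310097 ]), 'wrist_torque': array([-0.01100035,  0.01504685, -0.0177851 ]), 'grip_width': 0.08699168326080679}
```

View pics/side0.png

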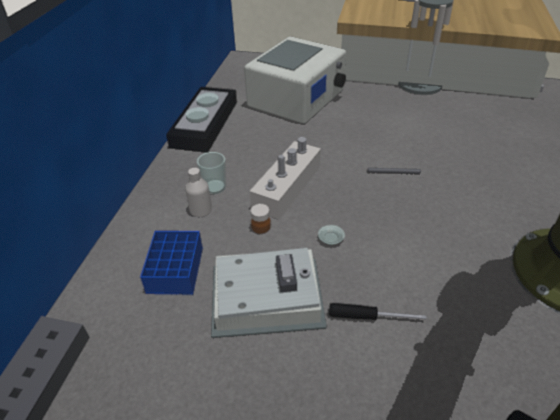

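View pics/top0.png

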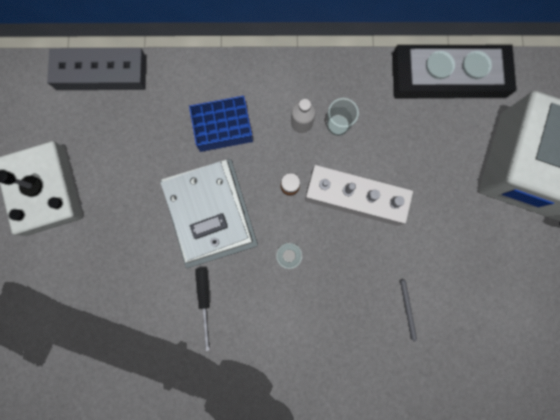

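View pics/wrist0.png

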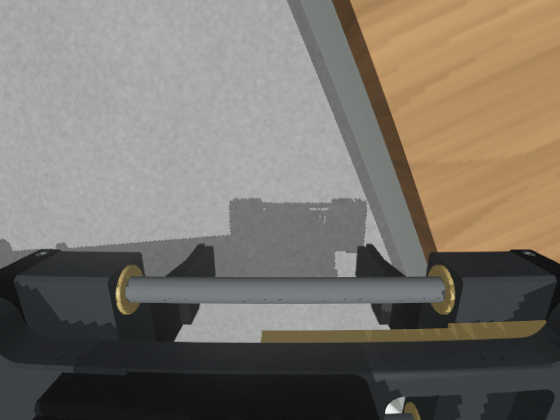

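```bash
python3 - <<'E'
from h import *
a=load('top0')['p'][:,:,::-1]; b=load('side0')['p'][:,:,::-1]
A=cv2.resize(a[150:280,150:260],None,fx=4,fy=4,interpolation=cv2.INTER_CUBIC)
B=cv2.resize(a[160:230,300:420],None,fx=3,fy=3,interpolation=cv2.INTER_CUBIC)
C=cv2.resize(b[130:220,240:330],None,fx=4,fy=4,interpolation=cv2.INTER_CUBIC)
im=np.zeros((600,800,3),np.uint8); im[:520,:440]=A; im[:210,440:800]=B; im[215:575,440:800]=C
cv2.imwrite('pics/crop.png',im)
for n in['top','side']:
    z=load(n+'0'); c=cloud(n,z); print(n,(z['d']>0).mean())
    m=(c[:,:,2]>0.04)&(c[:,:,2]<0.12)&(z['d']>0)
    pass
z=load('top0');c=cloud('top',z)
for u,v in[(325,184),(350,188),(374,195),(398,201),(338,180),(193,181),(173,197),(220,182),(215,242),(230,200),(208,225)]: print(u,v,c[v,u].round(4))
E
```

```text
top 0.9959353741496598
side 0.9961309523809524
325 184 [ 0.6153 -0.073   0.0734]
350 188 [ 0.601  -0.1181  0.1032]
374 195 [ 0.5895 -0.1682  0.0879]
398 201 [ 0.5771 -0.2155  0.0877]
338 180 [ 0.628  -0.1029  0.0513]
193 181 [0.6301 0.1993 0.0417]
173 197 [0.5961 0.2395 0.0443]
220 182 [0.6284 0.1435 0.0376]
215 242 [0.5007 0.1489 0.0646]
230 200 [0.5876 0.1208 0.0518]
208 225 [0.5328 0.1601 0.0848]
```

View pics/crop.png

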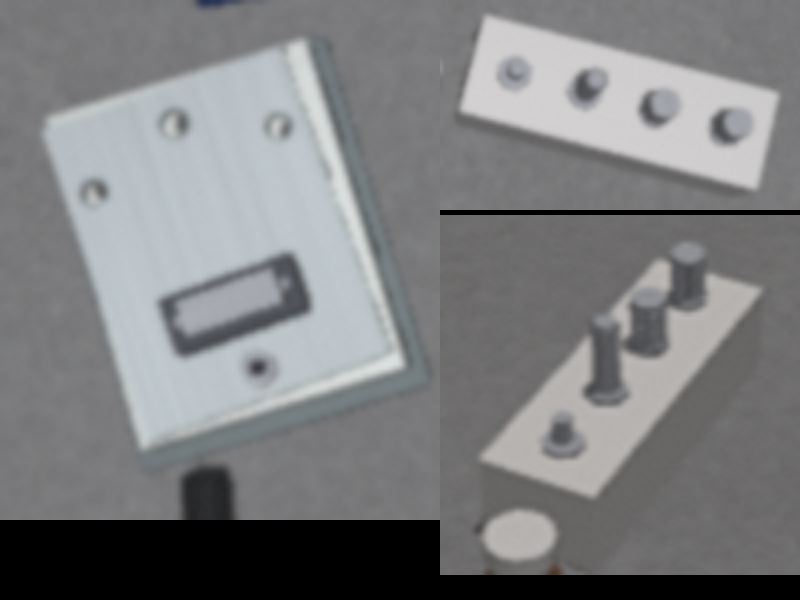

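```bash
python3 - <<'E'
from h import *
z=load('top0');c=cloud('top',z)
for x in np.arange(.2,.9,.05):
    print(round(x,2),end=' ')
    for y in np.arange(.65,-.4,-.05):
        m=(abs(c[:,:,0]-x)<.025)&(abs(c[:,:,1]-y)<.025)
        print('%4d'%(c[m][:,2].max()*1000) if m.any() else '   .',end='')
    print()
E
```

```text
0.2    .   3   3   3   3   3   4   3   3   3   3   3   3   4   3   3   4   4   3   3   3
0.25    .   3   3   3   2   3   2   2   4   3   4   5   4   4   3   3   5   3   3   4   3
0.3    .   3   2   2   3   4   4   3   5  12  18   3   3   3   2   4   3   3  15   5   3
0.35    .   2   3   3   2   4   3   3   4  25  25   4   3   3   3   3   3   4  13   3   3
0.4    .   3   3   3   3   3   3   3   3  28  25   3   4   4   3   4   3   3  14   3   4
0.45    .   3   3   3   3   3   3   3   3  57  38   3 926  16  13   2   3   3   3   5   4
0.5    .   3  48   3   5   4   3   3  55  89  88  57  10  17  13   3   3   3   3   3   4
0.55    .  50  69  66  65   2   2   3  57  88  89  67   3   4   4  57  57  90  88   4   5
0.6    0  51 155 156  67   2   5   4  58  58  58  56   3  55  76 106 106  91  89   3   3
0.65   -1  52 155 154  52   3   3   6  57  58  57  47   4  54  59  59  57  52   4   5   3
0.7    1  52  51  52   2   4   2   3   4  51  52  52   4   3   3   4   3   4   4   3   3
0.75    2   4   3   3   3   3   4   4   3  51  47  52   4 110 112  82  80   4   4   3   4
0.8    2   3   3   4   4   3   3   2   3  51  51  53   3 109 110  81  80   3  43  44  44
0.85    3   4   3  43  42  43  43  41   3   4   4   3   4   3   4   3   3   4  50  62  62
```

carry_out([
  [0.035, -0.04, 0, -5, -1],
  [0.07, -0.08, 0, -10, -1],
  [0.105, -0.12, 0, -15, -1],
  [0.14, -0.16, 0, -20, -1],
  [0.17, -0.2, 0, -25, -1],
  [0.2, -0.24, 0, -30, -1],
  [0.23, -0.28, 0, -35, -1],
  [0.26, -0.32, 0, -40, -1],
  [0.29, -0.36, -0.02, -44, -1],
  [0.32, -0.4, -0.04, -47, -1],
  [0.34, -0.43, -0.06, -47, -1],
  [0.357, -0.447, -0.065, -47, -1],
  [0.357, -0.447, -0.065, -47, -1],
  [0.357, -0.447, -0.065, -47, -1],
  [0.357, -0.447, -0.065, -47, -1],
])

```text
time_s: 1.65
tool_pos: [0.628, 0.1453, 0.34]
tool_rot: [-179.9, -0.0, 18.4]
force: [-0.2, 0.5, 0.5]
grip_width: 0.0871
```

```bash
python3 - <<'E'
from h import *
o,p,d=snap('wrist','w1'); print(o['tool_pos'],o['tool_rot'],o['joint_velocities'].round(2),o['qpos'].round(1))
E
```

```text
[0.62795476 0.14533252 0.33996015] [-1.79928980e+02 -1.25937827e-02  1.84392211e+01] [-0.76 -0.53 -0.32 -0.01  0.18 -0.09  0.05] [-30.6  20.2  19.2  89.5  -6.9  71.4   8.2]
```

View pics/w1.png

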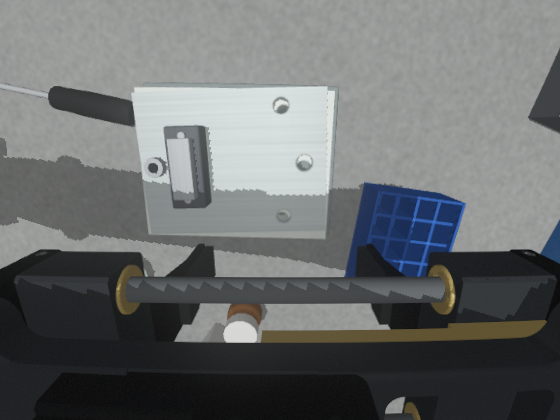

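```bash
python3 - <<'E'
from h import *
a=load('w1')['p'][:,:,::-1]
A=cv2.resize(a[75:245,260:345],None,fx=3.5,fy=3.5,interpolation=cv2.INTER_CUBIC)
B=cv2.resize(a[75:245,120:260],None,fx=3.5,fy=3.5,interpolation=cv2.INTER_CUBIC)
im=np.hstack([B,A]);print(im.shape)
cv2.imwrite('pics/crop2.png',im)
E
```

```text
(595, 788, 3)
```

View pics/crop2.png

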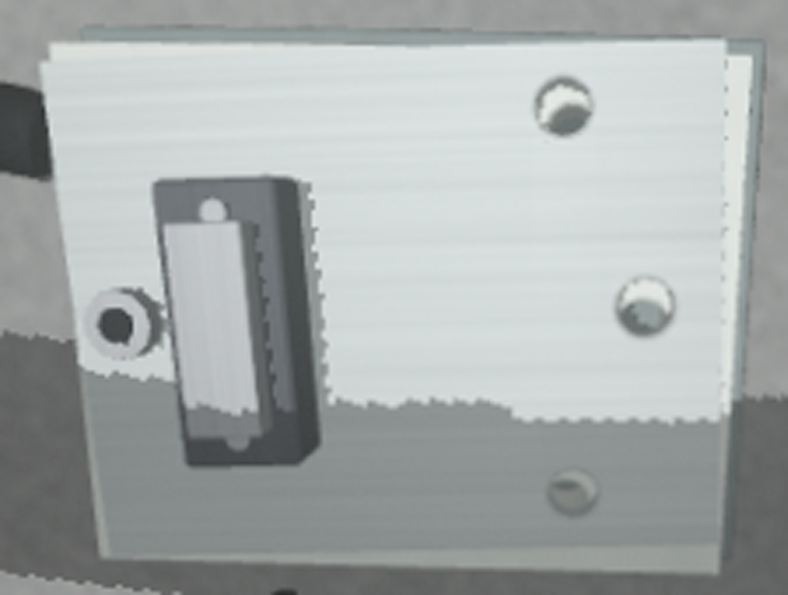

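```bash
cat > meas.py <<'E'
from h import *
def hole(fn,n,uv,h,r=14,show=False):
    z=load(fn); g=cv2.cvtColor(z['p'],cv2.COLOR_RGB2GRAY).astype(np.float32)
    # radial gradient edge: for each angle find strongest bright->dark leaving plate inward
    u0,v0=uv
    for it in range(3):
        pts=[]
        for a in np.linspace(0,2*np.pi,72,endpoint=False):
            rr=np.arange(3,r,0.25); xs=(u0+rr*np.cos(a)).astype(np.float32); ys=(v0+rr*np.sin(a)).astype(np.float32)
            pr=cv2.remap(g,xs[None],ys[None],cv2.INTER_LINEAR)[0]
            gd=np.abs(np.gradient(cv2.GaussianBlur(pr[None],(0,0),2)[0]))
            thr=0.35*gd.max()
            # outermost peak
            pk=[i for i in range(1,len(gd)-1) if gd[i]>=gd[i-1] and gd[i]>gd[i+1] and gd[i]>thr and gd[i]>2]
            if pk: i=pk[-1]; pts.append((xs[i],ys[i]))
        pts=np.array(pts); e=cv2.fitEllipseAMS(pts); 
        d=np.hypot(*(pts-e[0]).T); med=np.median(d); q=pts[abs(d-med)<1.2]
        e=cv2.fitEllipseAMS(q); u0,v0=e[0]
    return np.array(e[0]),e[1],len(q)
E
python3 - <<'E'
from meas import *
z=load('w1'); P=[]
for nm,uv in dict(mid=(304,162),left=(281,105),right=(283,215)).items():
    c,ax,k=hole('w1','wrist',uv,.055); w=onplane('wrist',c,.055,z)[0]; P.append(w); print(nm,c.round(1),np.round(ax,1),k,w.round(4))
P=np.array(P)[:,:2]
M=np.array([[135,0],[115,50],[115,-50]])/1000
mc,pc=M.mean(0),P.mean(0); H=(M-mc).T@(P-pc); a=np.arctan2(H[0,1]-H[1,0],H[0,0]+H[1,1])
Rm=np.array([[np.cos(a),-np.sin(a)],[np.sin(a),np.cos(a)]])
print('plate yaw',np.degrees(a),'pivot',pc-Rm@mc,'res',((M-mc)@Rm.T+pc-P)*1000)
g=cv2.cvtColor(z['p'],cv2.COLOR_RGB2GRAY)
for r in range(85,185,8): print(r,g[r,318:346])
print(load('w1')['p'][150,320:342].tolist())
for cc in range(150,330,20): print(cc,g[222:246,cc])
for cc in range(140,330,20): print(cc,g[78:95,cc])
E
```

```text
mid [304.  161.7] [17.5 18. ] 70 [0.6285 0.1974 0.055 ]
left [280.5 104.9] [16.3 17.6] 72 [0.5929 0.2371 0.055 ]
right [283.3 216.2] [12.6 14.2] 58 [0.6269 0.1425 0.055 ]
plate yaw 19.894676784162595 pivot [0.5017117  0.15089198] res [[ 0.13663349 -0.53474584]
 [-0.0841394  -0.0117611 ]
 [-0.0524941   0.54650694]]
85 [144 142 141 140 139 138 138 136 153 153 153 154 154 154 152 151 150 151
 149 149 147 147 150 152 154 154 155 154]
93 [216 216 216 216 216 215 215 215 215 185 225 224 224 224 224 224 218 157
 156 144 130 156 158 158 160 161 160 159]
101 [215 215 215 215 215 215 215 215 215 205 223 224 224 224 224 223 160 157
 156 139 144 152 152 153 153 154 154 152]
109 [217 217 217 217 216 216 217 216 216 223 224 224 224 224 224 208 160 156
 144 125 153 152 151 150 150 149 149 149]
117 [215 215 215 214 214 214 214 214 214 225 226 226 225 226 226 183 157 153
 131 149 150 148 148 149 151 152 152 153]
125 [212 212 212 212 212 211 210 210 214 225 227 227 226 226 213 167 156 140
 119 149 152 152 153 154 155 155 154 154]
133 [214 213 213 214 213 212 212 212 204 185 217 225 224 224 187 159 153
[... 2102 characters left out ...]
0 193 219 220 219 219 213 211 212]
160 [157 158 158 159 146 143 151 153 154 201 220 221 220 215 214 215 216]
180 [156 157 159 161 144 146 154 154 160 192 221 221 219 217 217 218 216]
200 [159 160 160 161 150 139 151 154 154 192 218 221 218 219 219 218 216]
220 [158 159 160 158 158 148 151 155 155 155 220 220 221 221 220 218 219]
240 [159 158 157 155 154 133 145 157 156 160 196 222 222 221 220 220 221]
260 [156 156 157 157 157 157 143 153 155 176 223 223 222 222 221 222 221]
280 [155 153 155 155 157 155 129 145 167 202 223 223 222 222 222 222 221]
300 [155 154 154 154 153 155 153 141 173 220 221 220 219 220 220 219 218]
320 [153 154 154 153 151 151 151 141 193 218 218 216 217 218 217 216 215]
```

```bash
python3 - <<'E'
from meas import *
z=load('w1'); g=cv2.cvtColor(z['p'],cv2.COLOR_RGB2GRAY).astype(float)
def cross(pr,off,th,d):
    # last index where pr>th going outward
    i=np.where(pr>th)[0]; i=i[-1] if d>0 else i[0]
    j=i+d
    return off+i+d*(pr[i]-th)/(pr[i]-pr[j])
R_=np.array([(cross(g[r,322:336+4],322,190,1),r) for r in range(92,183)])
B_=np.array([(c,cross(g[226:244,c],226,128,1)) for c in range(165,320)])
T_=np.array([(c,cross(g[80:100,c],80,190,-1)) for c in range(140,322)])
def fit(p):
    w=onplane('wrist',p,.045,z)[:,:2]
    for k in range(3):
        vx,vy,x,y=cv2.fitLine(w.astype(np.float32),cv2.DIST_HUBER,0,1e-4,1e-4).ravel()
        d=(w-[x,y])@[-vy,vx]; w=w[abs(d)<.001]
    return np.array([x,y]),np.degrees(np.arctan2(vy,vx)),d.std()*1000,len(w)
for nm,p in(('right',R_),('bot',B_),('top',T_)): print(nm,fit(p))
pl=np.array([.5017,.1509])
for p in (R_,B_,T_):
    c,a,_,_=fit(p); a=np.radians(a); print('dist from pivot',np.dot(pl-c,[-np.sin(a),np.cos(a)])*1000)
E
```

```text
right (array([0.6462561 , 0.22595175], dtype=float32), np.float32(-73.00079), np.float64(0.11036219683543616), 91)
bot (array([0.59476274, 0.10601283], dtype=float32), np.float32(16.934975), np.float64(0.08961101153065086), 155)
top (array([0.5465899 , 0.23905085], dtype=float32), np.float32(18.06459), np.float64(0.4980349576826122), 175)
dist from pivot -160.18226814638749
dist from pivot 70.0485745552021
dist from pivot -69.88581473962226
```

carry_out([
  [-0.005, -0.04, 0.01, -6, -1],
  [-0.012, -0.085, 0.02, -12, -1],
  [-0.019, -0.13, 0.03, -18, -1],
  [-0.026, -0.175, 0.03, -24, -1],
  [-0.032, -0.22, 0.03, -30, -1],
  [-0.039, -0.265, 0.03, -33, -1],
  [-0.046, -0.31, 0.03, -33, -1],
  [-0.05, -0.34, 0.03, -33, -1],
  [-0.051, -0.36, 0.03, -33, -1],
  [-0.051, -0.36, 0.03, -33, -1],
  [-0.051, -0.36, 0.03, -33, -1],
])

```text
time_s: 2.8
tool_pos: [0.5779, -0.2147, 0.3701]
tool_rot: [-179.9, -0.0, -14.6]
force: [0.4, 0.6, -0.6]
grip_width: 0.0867
```

```bash
python3 - <<'E'
from h import *
o,p,d=snap('wrist','w2'); print(o['tool_pos'],o['tool_rot'],o['joint_velocities'].round(2),o['qpos'].round(1))
E
```

```text
[ 0.57787994 -0.21472654  0.37010958] [-1.79915291e+02 -2.90380326e-02 -1.45891365e+01] [-1.23  0.09 -1.27  0.15 -0.4   0.01  0.01] [-10.1  17.   34.2  92.1 -10.   73.9  11.1]
```

View pics/w2.png

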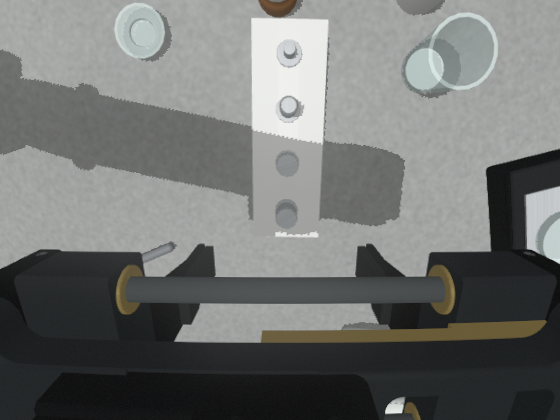

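```bash
python3 - <<'E'
from meas import *
z=load('w2'); a=z['p'][:,:,::-1]
cv2.imwrite('pics/crop3.png',cv2.resize(a[10:245,240:340],None,fx=5,fy=2.5*1,interpolation=cv2.INTER_NEAREST) if 0 else np.hstack([cv2.resize(a[10:130,240:340],None,fx=4,fy=4,interpolation=cv2.INTER_CUBIC),cv2.resize(a[125:245,240:340],None,fx=4,fy=4,interpolation=cv2.INTER_CUBIC)]))
g=cv2.cvtColor(z['p'],cv2.COLOR_RGB2GRAY).astype(int)
for r in (30,60,90,120): print(r,g[r,246:258],g[r,318:334])
for r in (150,180,210): print(r,g[r,244:258],g[r,314:330])
print(g[10:26,270],g[10:26,310],g[225:242,290])
E
```

```text
30 [162 162 163 164 165 210 232 236 236 236 236 236] [236 235 235 235 235 235 235 235 235 220 185 166 163 160 159 159]
60 [174 173 173 172 172 189 235 236 235 236 236 236] [235 235 235 235 235 235 234 235 220 113 135 168 167 166 167 167]
90 [163 164 165 167 168 185 236 235 235 236 235 236] [235 235 234 235 235 235 234 155 162 171 171 171 170 169 170 170]
120 [164 165 165 166 166 180 215 234 235 235 235 234] [234 234 233 234 234 217 149 117 162 168 168 166 167 166 166 163]
150 [110 110 111 112 112 112 112 112 141 166 166 166 166 165] [166 165 166 166 166 166 166 165 142 121 115 115 114 113 113 113]
180 [110 110 110 110 109 110 111 111 133 157 163 163 164 163] [163 163 164 164 163 164 153 128 113 112 111 108 108 107 106 106]
210 [165 166 166 164 141 110 110 109 118 146 162 162 162 162] [162 162 161 162 162 137 110 110 110 110 109 110 109 108 107 108]
[ 74  72  73  73  73 107 169 179 217 237 236 236 236 237 237 237] [161 163 165 165 165 165 164 165 178 218 236 236 236 236 236 236] [137 137 142 156 161 161 161 162 161 214 231 212 176 160 163 165 165]
```

View pics/crop3.png

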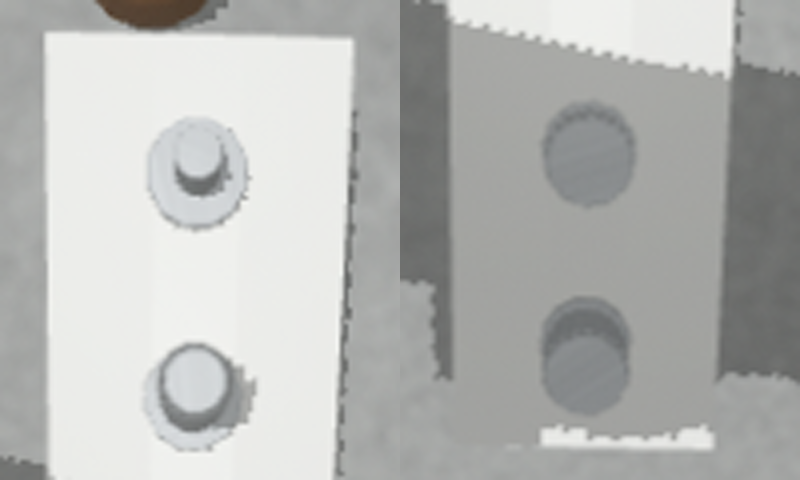

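```bash
python3 - <<'E'
from meas import *
z=load('w2')
L=onplane('wrist',[(251,30),(251.2,60),(251.3,90),(251.5,120),(252,150),(252.2,180),(252.7,210)],.055,z)[:,:2]
Rr=onplane('wrist',[(327.2,30),(326.3,60),(325,90),(323.7,120),(322.2,150),(320.8,180),(319.2,210)],.055,z)[:,:2]
T=onplane('wrist',[(270,17.7),(310,18.7)],.055,z)[:,:2]
B=onplane('wrist',[(290,236.8)],.055,z)[:,:2]
for q in(L,Rr):
    vx,vy,x,y=cv2.fitLine(q.astype(np.float32),cv2.DIST_L2,0,1e-5,1e-5).ravel(); print(x,y,np.degrees(np.arctan2(vy,vx)))
f=np.array([vx,vy])
for nm,uv,h in(('pin',(288.75,104),.105),('pinbase',(289,109.5),.06),('s2',(287.2,165.5),.089),('s1',(286.7,218.5),.089),('spare',(289.3,51),.075)):
    print(nm,onplane('wrist',[uv],h,z)[0].round(4))
a=np.radians(-15); ex=np.array([np.cos(a),np.sin(a)]); ey=np.array([-ex[1],ex[0]])
print('L',L@ex,'R',Rr@ex); print('T',T@ey,'B',B@ey)
ctr=ex*((L@ex).mean()+(Rr@ex).mean())/2+ey*((T@ey).mean()+(B@ey).mean())/2
print(ctr,[ (ctr+ey*k).round(4) for k in(-.075,-.025,.025,.075)])
E
```

```text
0.5678189 -0.12495855 74.42978
0.6359712 -0.14263296 74.55189
pin [ 0.6055 -0.1216  0.105 ]
pinbase [ 0.6061 -0.1227  0.06  ]
s2 [ 0.5917 -0.1707  0.089 ]
s1 [ 0.5789 -0.2187  0.089 ]
spare [ 0.618  -0.0766  0.075 ]
L [0.58166657 0.58143546 0.58105756 0.58072059 0.58062909 0.58018482
 0.579994  ] R [0.65164349 0.65175847 0.65154254 0.65136231 0.65101621 0.65079815
 0.65039854]
T [0.11906712 0.11857476] B [-0.0922389]
[ 0.59846462 -0.14659823] [array([ 0.5791, -0.219 ]), array([ 0.592 , -0.1707]), array([ 0.6049, -0.1225]), array([ 0.6179, -0.0742])]
```

carry_out([
  [0.01, 0.035, 0, -0.8, -1],
  [0.02, 0.07, -0.02, -0.8, -1],
  [0.0284, 0.094, -0.05, -0.8, -1],
  [0.0284, 0.094, -0.065, -0.8, -1],
  [0.0284, 0.094, -0.065, -0.8, -1],
  [0.0284, 0.094, -0.065, -0.8, -1],
  [0.0284, 0.094, -0.065, -0.8, -1],
])

```text
time_s: 3.55
tool_pos: [0.606, -0.1236, 0.3064]
tool_rot: [180.0, -0.1, -15.6]
force: [-0.4, 0.7, 0.1]
grip_width: 0.087
```

```bash
python3 - <<'E'
from h import *
o,p,d=snap('wrist','w3'); print(o['tool_pos'],o['tool_rot'],o['joint_velocities'].round(2),o['qpos'].round(1))
E
```

```text
[ 0.60602982 -0.12364423  0.30641373] [ 1.79995169e+02 -1.47480551e-01 -1.55727668e+01] [ 0.28 -0.22 -0.02 -0.08 -0.21 -0.08  0.03] [-16.4  19.9  31.2  95.9 -11.   67.1   2. ]
```

View pics/w3.png

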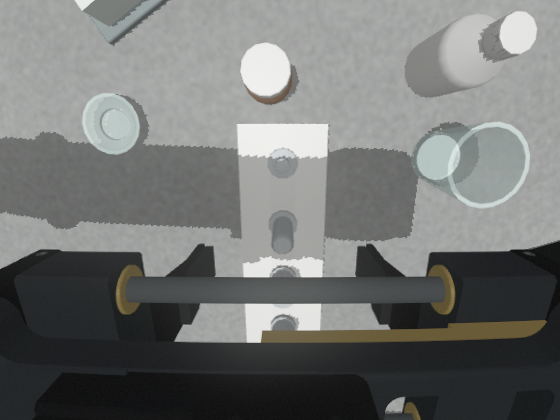

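```bash
python3 - <<'E'
from h import *
z=load('w3'); a=z['p'][:,:,::-1]
print(proj('wrist',[[.6054,-.122,.105],[.6054,-.122,.06],[*z['pos'][:2],.105],[*z['pos'][:2],.087]],z).round(1))
cv2.imwrite('pics/crop4.png',cv2.resize(a[190:300,230:340],None,fx=5,fy=5,interpolation=cv2.INTER_CUBIC))
E
```

```text
[[282.5 244.7]
 [282.8 224.3]
 [284.1 246.7]
 [284.1 237.4]]
```

View pics/crop4.png

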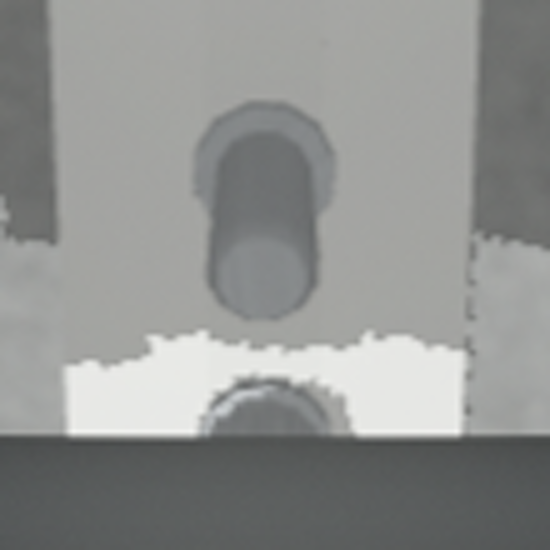

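carry_out([
  [-0.0006, 0.001, -0.025, 0, -1],
  [-0.0006, 0.001, -0.045, 0, -1],
  [-0.0006, 0.001, -0.0545, 0, -1],
  [-0.0006, 0.001, -0.0545, 0, -1],
  [-0.0006, 0.001, -0.0545, 0, -0.3],
  [-0.0006, 0.001, -0.0545, 0, 1],
  [-0.0006, 0.001, -0.0545, 0, 1],
  [-0.0006, 0.001, -0.0545, 0, 1],
  [-0.0006, 0.001, -0.0545, 0, 1],
  [-0.0006, 0.001, -0.0545, 0, 1],
  [-0.0006, 0.001, -0.0545, 0, 1],
  [-0.0006, 0.001, -0.0545, 0, 1],
], grip_force=40)

```text
time_s: 4.8
tool_pos: [0.6052, -0.1214, 0.2502]
tool_rot: [180.0, 0.0, -15.5]
force: [-0.6, 0.6, 0.1]
grip_width: 0.0308
```

carry_out([
  [0, 0, 0, 0, 1],
  [0, 0, 0, 0, 1],
  [0, 0, 0, 0, 1],
  [0, 0, 0, 0, 1],
  [0, 0, 0, 0, 1],
  [0, 0, 0, 0, 1],
], grip_force=40)

```text
time_s: 5.4
tool_pos: [0.6052, -0.1214, 0.2502]
tool_rot: [180.0, 0.0, -15.5]
force: [-0.7, 0.7, -0.2]
grip_width: 0.015
```

carry_out([
  [0, 0, 0.02, 0, 1],
  [0, 0, 0.05, 0, 1],
  [0, 0, 0.08, 0, 1],
  [0.0, 0.01, 0.1, -3, 1],
  [0.003, 0.04, 0.105, -9, 1],
  [0.006, 0.075, 0.105, -16, 1],
  [0.009, 0.11, 0.105, -23, 1],
  [0.012, 0.15, 0.105, -30, 1],
  [0.015, 0.19, 0.105, -37, 1],
  [0.018, 0.23, 0.105, -44, 1],
  [0.021, 0.265, 0.105, -50, 1],
  [0.024, 0.295, 0.1, -55, 1],
  [0.0249, 0.312, 0.09, -57.5, 1],
  [0.0249, 0.3148, 0.08, -57.5, 1],
  [0.0249, 0.3148, 0.075, -57.5, 1],
  [0.0249, 0.3148, 0.075, -57.5, 1],
  [0.0249, 0.3148, 0.075, -57.5, 1],
  [0.0249, 0.3148, 0.075, -57.5, 1],
], grip_force=50)

```text
time_s: 7.2
tool_pos: [0.6306, 0.1919, 0.3261]
tool_rot: [-179.9, -0.0, -73.1]
force: [0.5, -0.0, -1.6]
grip_width: 0.0147
```

```bash
python3 - <<'E'
from h import *
o,p,d=snap('wrist','w4'); print(o['tool_pos'],o['tool_rot'],o['joint_velocities'].round(2),o['qpos'].round(1))
o,p,d=snap('side','s4')
E
```

```text
[0.63055052 0.19186615 0.32608656] [-1.79941290e+02 -1.01088537e-02 -7.30907891e+01] [-0.24 -0.18 -0.32 -0.2  -0.24  0.05 -0.15] [-43.6  24.1  31.9  88.5 -13.2  71.1 -82.8]
```

View pics/w4.png

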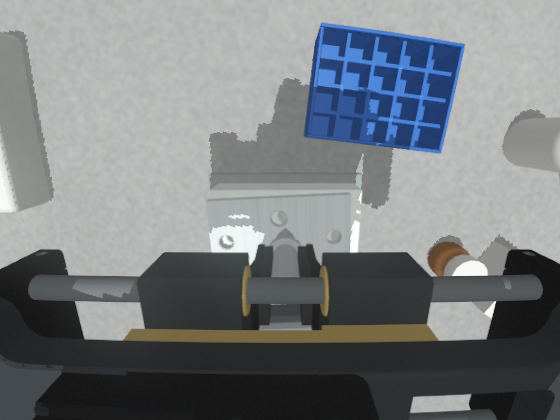

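View pics/s4.png

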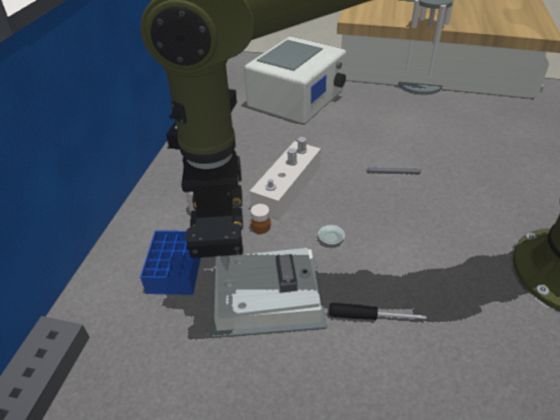

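```bash
python3 - <<'E'
from meas import *
z=load('w4'); a=z['p'][:,:,::-1]
cv2.imwrite('pics/crop5.png',cv2.resize(a[170:290,200:370],None,fx=4.7,fy=4.7,interpolation=cv2.INTER_CUBIC))
t=z['pos']; 
print('pin tip/org/collar pred',proj('wrist',[[t[0],t[1],t[2]-.2412],[t[0],t[1],t[2]-.1952],[t[0],t[1],t[2]-.2172]],z).round(1))
for nm,uv in dict(mid=(279,217),left=(226,241),right=(333,237)).items():
    c,ax,k=hole('w4','wrist',uv,.055); print(nm,c.round(1),np.round(ax,1),k,onplane('wrist',c,.055,z)[0].round(4))
E
```

```text
pin tip/org/collar pred [[283.9 228.9]
 [283.7 251.3]
 [283.8 239.4]]
mid [279.  218.4] [15.4 17.6] 40 [0.6292 0.1962 0.055 ]
left [226.3 244.1] [15.4 18.1] 38 [0.5909 0.2361 0.055 ]
right [333.8 236.5] [13.4 15.1] 62 [0.6271 0.1426 0.055 ]
```

View pics/crop5.png

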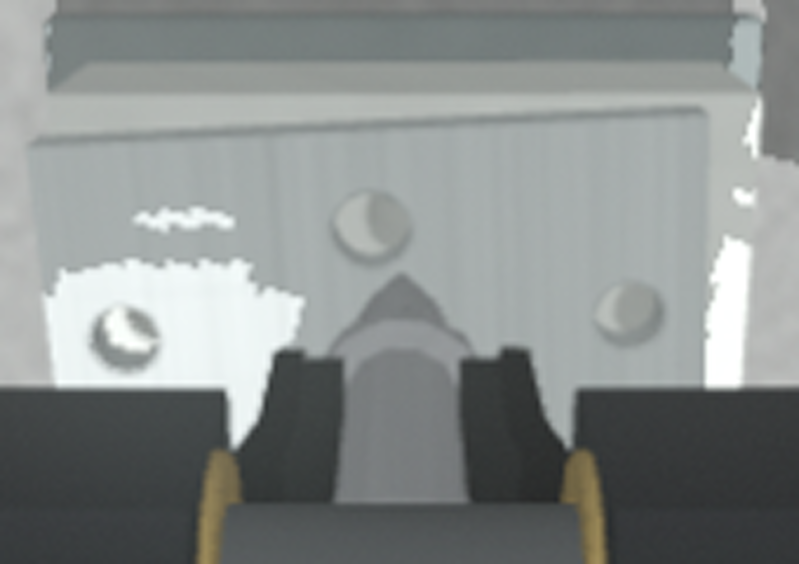

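carry_out([
  [-0.0012, 0.001, -0.01, 0, 1],
  [-0.0012, 0.001, -0.02, 0, 1],
  [-0.0012, 0.001, -0.025, 0, 1],
  [-0.0012, 0.001, -0.025, 0, 1],
  [-0.0012, 0.001, -0.025, 0, 1],
])

```text
time_s: 7.8
tool_pos: [0.6289, 0.1944, 0.3]
tool_rot: [180.0, -0.0, -73.0]
force: [0.4, -0.3, -0.5]
grip_width: 0.0146
```

```bash
python3 - <<'E'
from meas import *
o,p,d=snap('wrist','w5'); print(o['tool_pos'],o['tool_rot'],o['force'])
z=load('w5'); a=z['p'][:,:,::-1]
cv2.imwrite('pics/crop6.png',cv2.resize(a[170:290,200:370],None,fx=4.7,fy=4.7,interpolation=cv2.INTER_CUBIC))
t=z['pos']; 
print('pin tip/org/collar pred',proj('wrist',[[t[0],t[1],t[2]-.2412],[.6303,.1899,.055],[.6282,.1968,.055]],z).round(1))
E
```

```text
[0.628945   0.19443878 0.29996924] [ 1.79972686e+02 -1.73402428e-02 -7.29775785e+01] [ 0.38214821 -0.27003604 -0.5290625 ]
pin tip/org/collar pred [[283.8 228.4]
 [289.6 227. ]
 [280.8 227. ]]
```

View pics/crop6.png

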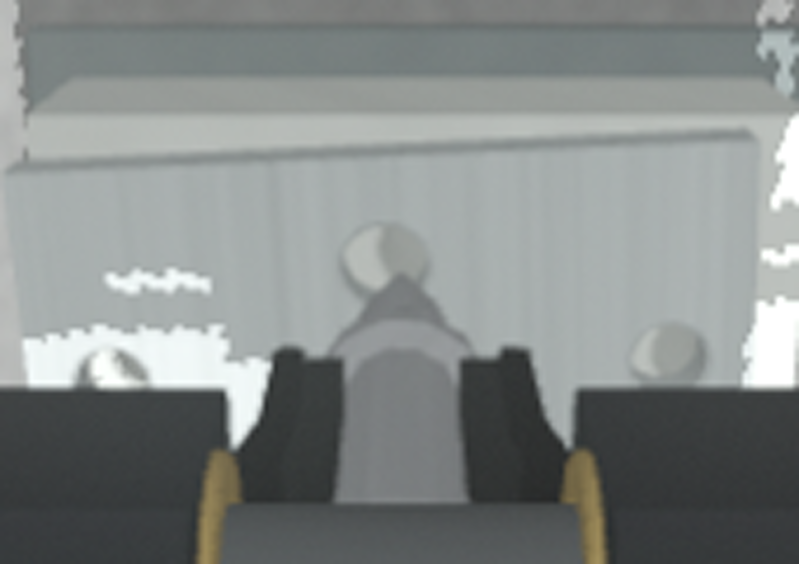

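carry_out([
  [0.002, 0.0006, 0, 0, 1],
  [0.0023, -0.0004, -0.004, 0, 1],
  [0.0023, -0.0004, -0.008, 0, 1],
  [0.0023, -0.0004, -0.012, 0, 1],
  [0.0023, -0.0004, -0.013, 0, 1],
  [0.0023, -0.0004, -0.013, 0, 1],
])

```text
time_s: 8.45
tool_pos: [0.6311, 0.194, 0.2868]
tool_rot: [180.0, -0.0, -73.0]
force: [0.9, 1.2, -2.1]
grip_width: 0.0148
```

```bash
python3 - <<'E'
from meas import *
o,p,d=snap('wrist','w6'); print(o['tool_pos'],o['tool_rot'],o['force'])
z=load('w6'); a=z['p'][:,:,::-1]
cv2.imwrite('pics/crop7.png',cv2.resize(a[170:290,200:370],None,fx=4.7,fy=4.7,interpolation=cv2.INTER_CUBIC))
E
```

```text
[0.63109721 0.19403111 0.28681157] [ 1.79954219e+02 -6.13432318e-03 -7.29798174e+01] [ 0.90857233  1.24656182 -2.08681246]
```

View pics/crop7.png

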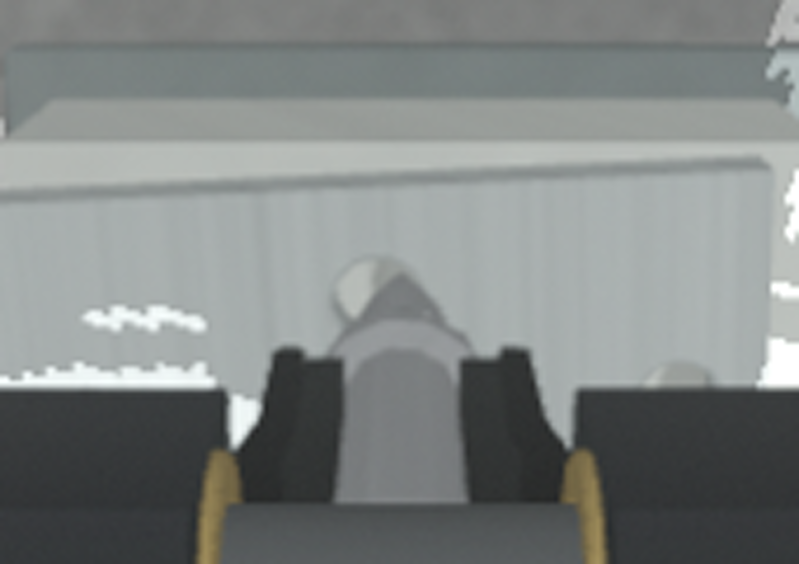

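carry_out([
  [0.0003, -0.001, -0.001, 0, 1],
  [0.0006, -0.002, -0.002, 0, 1],
  [0.0009, -0.003, -0.004, 0, 1],
  [0.001, -0.0034, -0.006, 0, 1],
  [0.001, -0.0034, -0.009, 0, 1],
  [0.001, -0.0034, -0.012, 0, 1],
  [0.001, -0.0034, -0.012, 0, 1],
])

```text
time_s: 9.2
tool_pos: [0.632, 0.1907, 0.2744]
tool_rot: [179.9, -0.0, -73.0]
force: [-1.1, 1.2, -1.2]
grip_width: 0.0149
```

carry_out([
  [0, 0, -0.003, 0, 1],
  [0, 0, -0.006, 0, 1],
  [0, 0, -0.009, 0, 1],
  [0, 0, -0.009, 0, 1],
])

```text
time_s: 9.6
tool_pos: [0.6319, 0.1905, 0.2652]
tool_rot: [179.9, -0.0, -73.0]
force: [-1.6, 1.7, -1.8]
grip_width: 0.0146
```

carry_out([
  [0, 0, -0.003, 0, 1],
  [0, 0, -0.006, 0, 1],
  [0, 0, -0.009, 0, 1],
  [0, 0, -0.012, 0, 1],
  [0, 0, -0.012, 0, 1],
])

```text
time_s: 10.1
tool_pos: [0.6319, 0.1909, 0.2538]
tool_rot: [179.9, 0.0, -73.0]
force: [-4.6, 1.7, -0.1]
grip_width: 0.0148
```

carry_out([
  [-0.0005, 0, -0.002, 0, 1],
  [-0.0005, 0, -0.004, 0, 1],
  [-0.0005, 0, -0.005, 0, 1],
  [-0.0005, 0, -0.005, 0, 1],
])

```text
time_s: 10.5
tool_pos: [0.6317, 0.1908, 0.2502]
tool_rot: [180.0, 0.0, -73.0]
force: [-6.4, 1.9, 6.7]
grip_width: 0.0146
```

```bash
python3 - <<'E'
from meas import *
o,p,d=snap('wrist','w7'); print(o['tool_pos'],o['tool_rot'],o['force'])
z=load('w7'); a=z['p'][:,:,::-1]
cv2.imwrite('pics/crop8.png',cv2.resize(a[170:290,200:370],None,fx=4.7,fy=4.7,interpolation=cv2.INTER_CUBIC))
E
```

```text
[0.63170658 0.19081163 0.25023027] [ 1.79998226e+02  4.17925921e-02 -7.29695715e+01] [-6.42375607  1.94612106  6.6608668 ]
```

View pics/crop8.png

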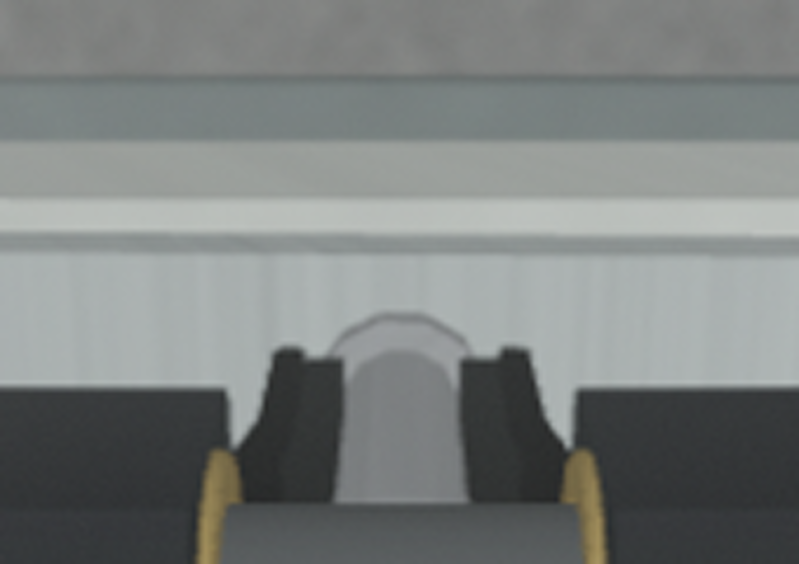

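carry_out([
  [-0.0008, 0, 0, 0, -1],
  [-0.0008, 0, 0, 0, -1],
  [-0.0008, 0, 0, 0, -1],
  [-0.0008, 0, 0, 0, -1],
  [-0.0008, 0, 0, 0, -1],
  [-0.0008, 0, 0.01, 0, -1],
  [-0.0008, 0, 0.03, 0, -1],
  [0, 0, 0.06, 0, -1],
  [0, 0, 0.1, 0, -1],
  [0, 0, 0.12, 0, -1],
  [0, 0, 0.12, 0, -1],
  [0, 0, 0.12, 0, -1],
])

```text
time_s: 11.75
tool_pos: [0.6317, 0.1905, 0.3698]
tool_rot: [-180.0, 0.0, -73.0]
force: [-1.4, 0.5, -1.3]
grip_width: 0.0864
```

```bash
python3 - <<'E'
from meas import *
o,p,d=snap('wrist','w8'); print(o['tool_pos'],o['tool_rot'],o['force'],o['qpos'].round(1))
z=load('w8'); a=z['p'][:,:,::-1]
cv2.imwrite('pics/crop9.png',cv2.resize(a[150:270,200:360],None,fx=5,fy=5,interpolation=cv2.INTER_CUBIC))
E
```

```text
[0.63172136 0.19050184 0.36975301] [-1.79951232e+02  7.60385269e-03 -7.29831441e+01] [-1.4420544   0.51912448 -1.30875746] [-43.8  22.5  32.5  85.5 -12.3  75.6 -83.2]
```

View pics/w8.png

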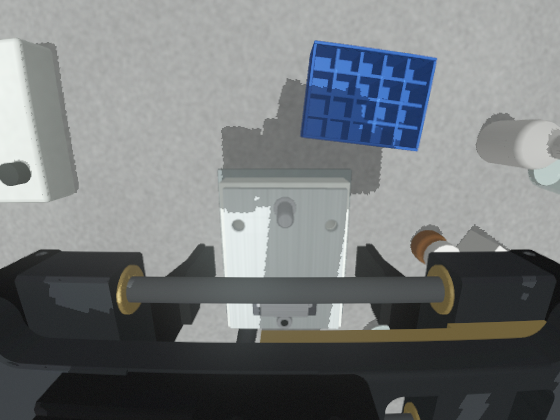

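View pics/crop9.png

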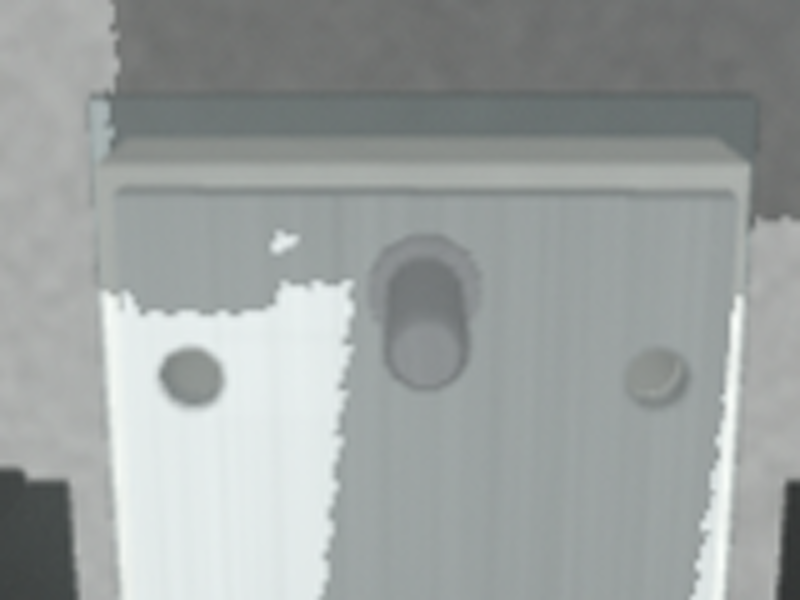

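```bash
python3 - <<'E'
from meas import *
z=load('w8')
b=[-.001,.0008]
y=np.radians(z['rot'][2]); X=np.array([np.cos(y),np.sin(y)]);Y=np.array([np.sin(y),-np.cos(y)])
res={}
for nm,uv,h in(('left',(238.4,225.4),.055),('right',(331,225.6),.055),('pin',(285.2,220.4),.105)):
    m=onplane('wrist',[uv],h,z)[0][:2]; print(nm,m.round(4),'corr',(m+b[0]*X+b[1]*Y).round(4)); res[nm]=m+b[0]*X+b[1]*Y
for nm,uv in dict(left=(238,225),right=(331,225.6)).items():
    c,ax,k=hole('w8','wrist',uv,.055); print(nm,c.round(1),np.round(ax,1),k)
d=res['left']-res['right']; a=np.degrees(np.arctan2(d[1],d[0]))-90; print(a,np.hypot(*d))
ex=np.array([np.cos(np.radians(a)),np.sin(np.radians(a))]); print('seat from holes',(res['left']+res['right'])/2+.02*ex)
E
```

```text
left [0.5973 0.2314] corr [0.5962 0.2321]
right [0.6262 0.1362] corr [0.6252 0.1369]
pin [0.6319 0.1895] corr [0.6309 0.1902]
left [237.9 225.1] [11.3 13.1] 35
right [332.9 225.4] [ 7.3 11.6] 10
16.907379502129032 0.0994783803719919
seat from holes [0.62982507 0.19035477]
```

carry_out([
  [-0.004, -0.035, 0, 7, -1],
  [-0.008, -0.075, 0, 14, -1],
  [-0.013, -0.115, 0, 21, -1],
  [-0.018, -0.155, 0, 28, -1],
  [-0.022, -0.195, 0, 35, -1],
  [-0.026, -0.235, 0, 42, -1],
  [-0.031, -0.275, 0, 49, -1],
  [-0.035, -0.315, -0.01, 55, -1],
  [-0.039, -0.345, -0.03, 57.5, -1],
  [-0.0408, -0.3622, -0.06, 57.5, -1],
  [-0.0408, -0.3622, -0.075, 57.5, -1],
  [-0.0408, -0.3622, -0.075, 57.5, -1],
  [-0.0408, -0.3622, -0.075, 57.5, -1],
  [-0.0408, -0.3622, -0.075, 57.5, -1],
])

```text
time_s: 13.2
tool_pos: [0.592, -0.1699, 0.2954]
tool_rot: [-180.0, -0.1, -15.3]
force: [0.3, 0.2, 1.1]
grip_width: 0.0873
```

```bash
python3 - <<'E'
from meas import *
o,p,d=snap('wrist','w9'); print(o['tool_pos'],o['tool_rot'],o['force'],o['qpos'].round(1))
z=load('w9'); a=z['p'][:,:,::-1]
cv2.imwrite('pics/crop10.png',cv2.resize(a[170:290,200:360],None,fx=5,fy=5,interpolation=cv2.INTER_CUBIC))
t=z['pos'];print(proj('wrist',[[t[0],t[1],.089],[t[0],t[1],.06],[.5905,-.1712,.089]],z))
E
```

```text
[ 0.59197076 -0.16990536  0.295421  ] [-1.79956330e+02 -1.01135982e-01 -1.53281445e+01] [0.32326458 0.19869058 1.08956176] [-13.2  20.4  32.8  97.  -12.   66.    7.5]
[[284.31042843 244.1477905 ]
 [284.28687211 230.50579209]
 [282.76120342 246.3482997 ]]
```

View pics/crop10.png

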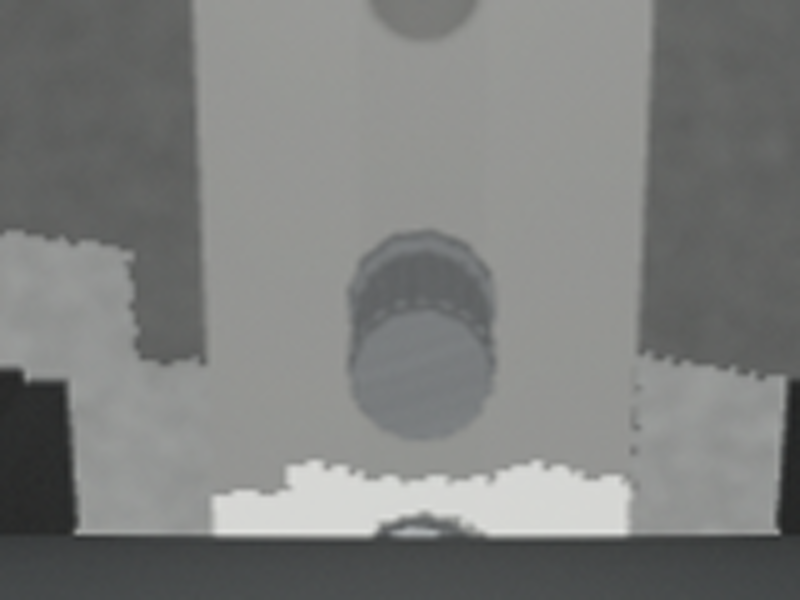

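carry_out([
  [-0.0005, -0.0005, -0.02, 0, -1],
  [-0.0005, -0.0005, -0.04, 0, -1],
  [-0.0005, -0.0005, -0.0485, 0, -1],
  [-0.0005, -0.0005, -0.0485, 0, -1],
])

```text
time_s: 13.65
tool_pos: [0.5904, -0.1713, 0.2453]
tool_rot: [180.0, 0.1, -15.4]
force: [0.1, -0.3, 0.4]
grip_width: 0.0871
```

carry_out([
  [0, 0, 0, 0, 1],
  [0, 0, 0, 0, 1],
  [0, 0, 0, 0, 1],
  [0, 0, 0, 0, 1],
  [0, 0, 0, 0, 1],
  [0, 0, 0, 0, 1],
  [0, 0, 0, 0, 1],
  [0, 0, 0, 0, 1],
  [0, 0, 0, 0, 1],
  [0, 0, 0, 0, 1],
  [0, 0, 0, 0, 1],
  [0, 0, 0, 0, 1],
], grip_force=40)

```text
time_s: 14.85
tool_pos: [0.5905, -0.1721, 0.2458]
tool_rot: [180.0, -0.0, -15.5]
force: [-0.2, -0.1, -0.1]
grip_width: 0.0191
```

carry_out([
  [0, 0, 0.03, 0, 1],
  [0, 0, 0.07, 0, 1],
  [0, 0.01, 0.1, 2, 1],
  [0, 0.045, 0.115, 6, 1],
  [0.001, 0.085, 0.115, 10, 1],
  [0.001, 0.125, 0.115, 14, 1],
  [0.002, 0.165, 0.115, 18, 1],
  [0.003, 0.205, 0.115, 22, 1],
  [0.004, 0.245, 0.115, 26, 1],
  [0.005, 0.285, 0.115, 29, 1],
  [0.006, 0.325, 0.115, 32, 1],
  [0.0062, 0.36, 0.115, 32.5, 1],
  [0.0062, 0.385, 0.1, 32.5, 1],
  [0.0062, 0.4, 0.08, 32.5, 1],
  [0.0062, 0.4038, 0.06, 32.5, 1],
  [0.0062, 0.4038, 0.044, 32.5, 1],
  [0.0062, 0.4038, 0.044, 32.5, 1],
  [0.0062, 0.4038, 0.044, 32.5, 1],
  [0.0062, 0.4038, 0.044, 32.5, 1],
])

```text
time_s: 16.75
tool_pos: [0.5973, 0.231, 0.2912]
tool_rot: [-180.0, -0.1, 16.9]
force: [0.6, -0.7, -0.8]
grip_width: 0.0189
```

```bash
python3 - <<'E'
from meas import *
o,p,d=snap('wrist','w10'); print(o['tool_pos'],o['tool_rot'],o['force'],o['qpos'].round(1))
z=load('w10'); a=z['p'][:,:,::-1]
cv2.imwrite('pics/crop11.png',cv2.resize(a[170:290,200:360],None,fx=5,fy=5,interpolation=cv2.INTER_CUBIC))
t=z['pos'];print(proj('wrist',[[t[0],t[1],t[2]-.2208],[.5962,.2321,.055]],z))
E
```

```text
[0.59734414 0.23100776 0.29116563] [-1.79996987e+02 -1.26949070e-01  1.69464314e+01] [ 0.56874571 -0.674411   -0.7623971 ] [-37.3  21.8  17.3  93.1  -6.9  66.   -1.4]
[[284.82492097 236.84590896]
 [283.78966456 228.43560009]]
```

View pics/crop11.png

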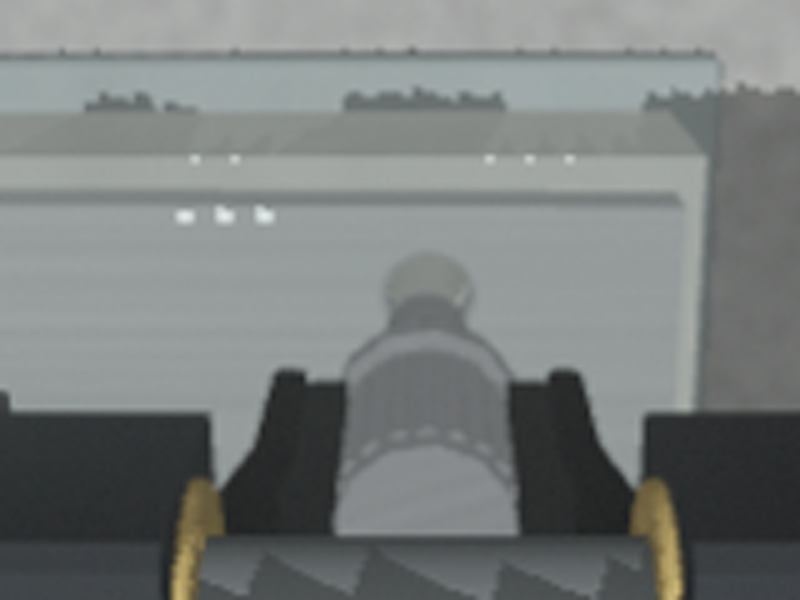

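carry_out([
  [0.0006, -0.0006, -0.008, 0, 1],
  [0.0006, -0.0006, -0.014, 0, 1],
  [0.0006, -0.0006, -0.018, 0, 1],
  [0.0006, -0.0006, -0.021, 0, 1],
  [0.0006, -0.0006, -0.021, 0, 1],
])

```text
time_s: 17.3
tool_pos: [0.5974, 0.2308, 0.2682]
tool_rot: [180.0, 0.0, 17.0]
force: [2.0, -0.7, -1.5]
grip_width: 0.0189
```

carry_out([
  [0, 0, -0.003, 0, 1],
  [0, 0, -0.006, 0, 1],
  [0, 0, -0.009, 0, 1],
  [0, 0, -0.012, 0, 1],
  [0, 0, -0.012, 0, 1],
])

```text
time_s: 17.8
tool_pos: [0.5973, 0.2309, 0.2563]
tool_rot: [180.0, -0.0, 17.0]
force: [2.9, -1.5, -2.1]
grip_width: 0.019
```

carry_out([
  [-0.0003, 0.0002, -0.003, 0, 1],
  [-0.0003, 0.0002, -0.006, 0, 1],
  [-0.0003, 0.0002, -0.009, 0, 1],
  [-0.0003, 0.0002, -0.011, 0, 1],
  [-0.0003, 0.0002, -0.011, 0, 1],
  [-0.0003, 0.0002, -0.011, 0, 1],
])

```text
time_s: 18.4
tool_pos: [0.5971, 0.2312, 0.2458]
tool_rot: [180.0, -0.0, 17.0]
force: [2.5, -2.6, 0.1]
grip_width: 0.0184
```

carry_out([
  [0, 0, -0.001, 0, 1],
  [0, 0, -0.001, 0, 1],
  [0, 0, -0.001, 0, 0],
  [0, 0, -0.001, 0, 0],
  [0, 0, -0.001, 0, 0],
  [0, 0, -0.001, 0, 0],
  [0, 0, 0.01, 0, 0],
  [0, 0, 0.03, 0, 0],
  [0, 0, 0.06, 0, 0],
  [0, 0, 0.1, 0, 0],
  [0, 0, 0.12, 0, 0],
  [0, 0, 0.12, 0, 0],
  [0, 0, 0.12, 0, 0],
])

```text
time_s: 19.7
tool_pos: [0.5968, 0.2313, 0.3663]
tool_rot: [-180.0, -0.0, 17.0]
force: [-0.3, 0.9, -0.9]
grip_width: 0.0435
```

```bash
python3 - <<'E'
from meas import *
o,p,d=snap('wrist','w11'); print(o['tool_pos'],o['tool_rot'],o['force'],o['qpos'].round(1))
E
```

```text
[0.59683204 0.23132313 0.36628382] [-1.79979522e+02 -4.63106120e-02  1.70212798e+01] [-0.2896752   0.87375344 -0.89941508] [-37.8  18.5  17.8  88.3  -5.8  74.   -2.2]
```

View pics/w11.png

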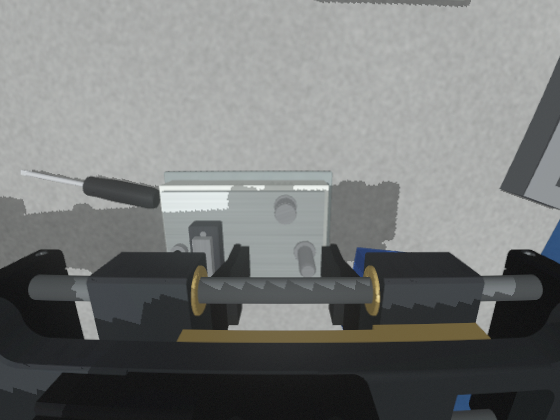

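carry_out([
  [-0.002, -0.035, 0, -3, 0],
  [-0.004, -0.075, 0, -6, 0],
  [-0.005, -0.115, 0, -9, 0],
  [-0.007, -0.155, 0, -12, 0],
  [-0.008, -0.195, 0, -15, 0],
  [-0.01, -0.235, 0, -18, 0],
  [-0.012, -0.275, 0, -21, 0],
  [-0.013, -0.315, 0, -24, 0],
  [-0.015, -0.355, 0, -27, 0],
  [-0.016, -0.39, 0, -30, 0],
  [-0.018, -0.425, -0.01, -32.5, 0],
  [-0.0188, -0.445, -0.03, -32.5, 0],
  [-0.0188, -0.451, -0.055, -32.5, 0],
  [-0.0188, -0.451, -0.07, -32.5, 0],
  [-0.0188, -0.451, -0.07, -32.5, 0],
  [-0.0188, -0.451, -0.07, -32.5, 0],
  [-0.0188, -0.451, -0.07, -32.5, 0],
])

```text
time_s: 21.45
tool_pos: [0.5788, -0.2189, 0.2968]
tool_rot: [-180.0, -0.1, -15.4]
force: [-0.0, -0.8, 0.4]
grip_width: 0.0432
```

```bash
python3 - <<'E'
from meas import *
o,p,d=snap('wrist','w12'); print(o['tool_pos'],o['tool_rot'],o['force'],o['qpos'].round(1))
z=load('w12'); a=z['p'][:,:,::-1]
cv2.imwrite('pics/crop12.png',cv2.resize(a[170:290,200:360],None,fx=5,fy=5,interpolation=cv2.INTER_CUBIC))
t=z['pos'];print(proj('wrist',[[t[0],t[1],.089],[t[0],t[1],.06],[.5777,-.2192,.089]],z))
E
```

```text
[ 0.57883224 -0.21893308  0.29683518] [-1.79981348e+02 -9.59224466e-02 -1.53947729e+01] [-0.03519123 -0.783415    0.37559387] [ -9.8  21.   34.6  96.5 -12.9  66.4  12.8]
[[284.33488322 243.2740768 ]
 [284.31183481 229.80158871]
 [282.87258495 244.02117504]]
```

View pics/crop12.png

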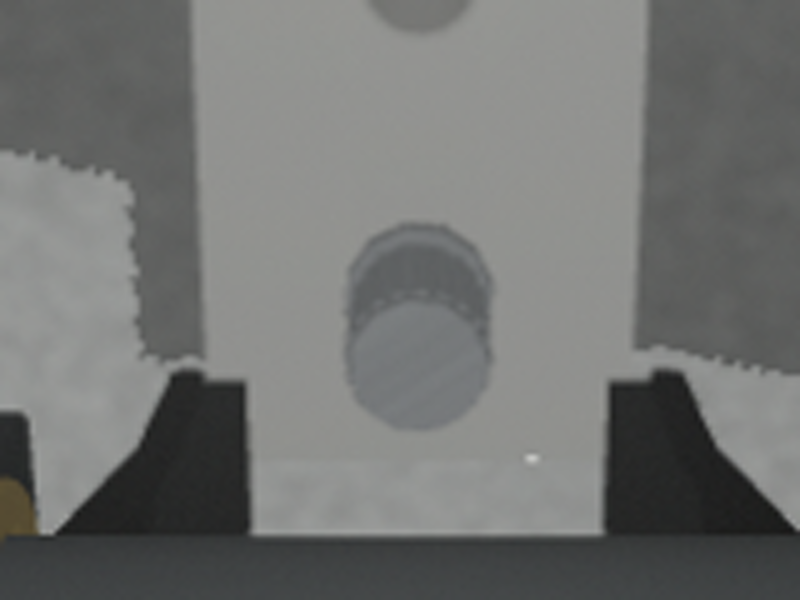

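carry_out([
  [-0.0003, -0.0001, -0.02, 0, 0],
  [-0.0003, -0.0001, -0.04, 0, 0],
  [-0.0003, -0.0001, -0.0502, 0, 0],
  [-0.0003, -0.0001, -0.0502, 0, 0],
  [-0.0003, -0.0001, -0.0502, 0, 0.3],
  [-0.0003, -0.0001, -0.0502, 0, 1],
  [-0.0003, -0.0001, -0.0502, 0, 1],
  [-0.0003, -0.0001, -0.0502, 0, 1],
  [-0.0003, -0.0001, -0.0502, 0, 1],
  [-0.0003, -0.0001, -0.0502, 0, 1],
  [-0.0003, -0.0001, -0.0502, 0, 1],
  [-0.0003, -0.0001, -0.0502, 0, 1],
  [-0.0003, -0.0001, -0.0502, 0, 1],
], grip_force=40)

```text
time_s: 22.8
tool_pos: [0.5781, -0.2199, 0.2463]
tool_rot: [-180.0, -0.1, -15.5]
force: [-1.4, 0.7, 5.7]
grip_width: 0.0189
```

carry_out([
  [0, 0, 0.03, 0, 1],
  [0, 0, 0.07, 0, 1],
  [0.002, 0.01, 0.1, 2, 1],
  [0.006, 0.045, 0.115, 6, 1],
  [0.011, 0.085, 0.115, 10, 1],
  [0.017, 0.125, 0.115, 14, 1],
  [0.023, 0.165, 0.115, 18, 1],
  [0.028, 0.205, 0.115, 22, 1],
  [0.034, 0.245, 0.115, 26, 1],
  [0.04, 0.285, 0.115, 29, 1],
  [0.044, 0.32, 0.11, 32, 1],
  [0.047, 0.345, 0.095, 32.5, 1],
  [0.0483, 0.356, 0.075, 32.5, 1],
  [0.0483, 0.356, 0.055, 32.5, 1],
  [0.0483, 0.356, 0.045, 32.5, 1],
  [0.0483, 0.356, 0.045, 32.5, 1],
  [0.0483, 0.356, 0.045, 32.5, 1],
  [0.0483, 0.356, 0.045, 32.5, 1],
])

```text
time_s: 24.6
tool_pos: [0.6267, 0.1356, 0.2918]
tool_rot: [180.0, -0.1, 16.9]
force: [0.5, 0.2, -0.9]
grip_width: 0.0189
```

```bash
python3 - <<'E'
from meas import *
o,p,d=snap('wrist','w13'); print(o['tool_pos'],o['tool_rot'],o['force'],o['qpos'].round(1))
z=load('w13'); a=z['p'][:,:,::-1]
cv2.imwrite('pics/crop13.png',cv2.resize(a[170:290,200:360],None,fx=5,fy=5,interpolation=cv2.INTER_CUBIC))
t=z['pos'];print(proj('wrist',[[t[0],t[1],t[2]-.2208],[t[0],t[1],.055],[.6257,.1365,.055]],z))
E
```

```text
[0.62670446 0.13559267 0.29176308] [ 1.79984277e+02 -1.17824868e-01  1.69477523e+01] [ 0.51546487  0.21070031 -0.94344672] [-31.   22.1  20.6  93.   -8.3  66.2   8.5]
[[284.87278249 236.75433577]
 [284.81736028 229.74848121]
 [283.93886665 228.36185598]]
```

View pics/crop13.png

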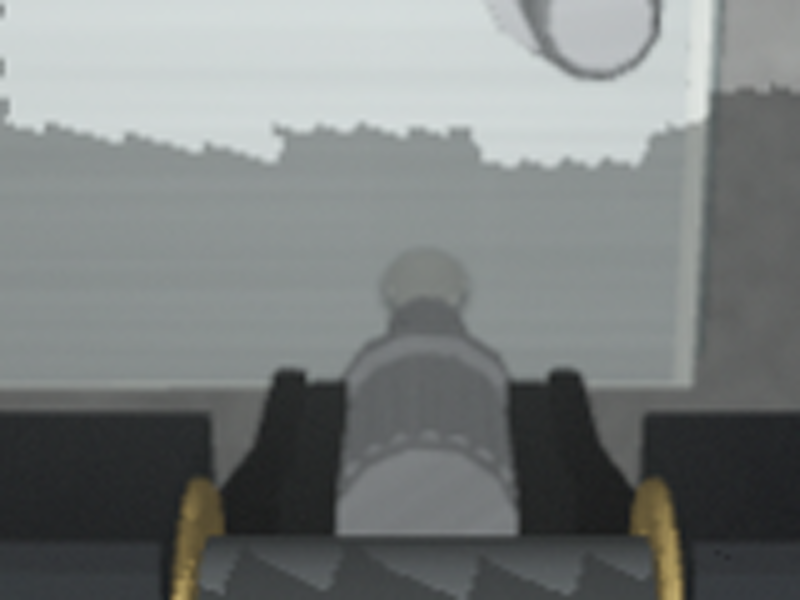

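carry_out([
  [0, -0.0004, -0.008, 0, 1],
  [0, -0.0004, -0.014, 0, 1],
  [0, -0.0004, -0.018, 0, 1],
  [0, -0.0004, -0.021, 0, 1],
  [0, -0.0004, -0.021, 0, 1],
])

```text
time_s: 25.15
tool_pos: [0.6262, 0.1358, 0.269]
tool_rot: [180.0, 0.0, 17.0]
force: [1.4, 0.4, -0.7]
grip_width: 0.0192
```

carry_out([
  [0, 0, -0.003, 0, 1],
  [0, 0, -0.006, 0, 1],
  [0, 0, -0.009, 0, 1],
  [0, 0, -0.012, 0, 1],
  [0, 0, -0.012, 0, 1],
])

```text
time_s: 25.65
tool_pos: [0.6262, 0.1358, 0.2571]
tool_rot: [180.0, 0.0, 17.0]
force: [1.5, 0.5, -1.6]
grip_width: 0.0187
```

carry_out([
  [0, 0, -0.003, 0, 1],
  [0, 0, -0.006, 0, 1],
  [0, 0, -0.009, 0, 1],
  [0, 0, -0.011, 0, 1],
  [0, 0, -0.012, 0, 1],
  [0, 0, -0.012, 0, 1],
])

```text
time_s: 26.25
tool_pos: [0.6262, 0.1358, 0.2463]
tool_rot: [-180.0, -0.0, 17.0]
force: [-1.7, -0.7, 3.1]
grip_width: 0.0192
```

carry_out([
  [0, 0, 0, 0, 0],
  [0, 0, 0, 0, 0],
  [0, 0, 0, 0, 0],
  [0, 0, 0, 0, 0],
  [0, 0, 0.01, 0, 0],
  [0, 0, 0.03, 0, 0],
  [0, 0, 0.06, 0, 0],
  [0, 0, 0.09, 0, 0],
  [0, 0, 0.1, 0, 0],
  [0, 0, 0.1, 0, 0],
  [0, 0, 0.1, 0, 0],
])

```text
time_s: 27.35
tool_pos: [0.6258, 0.1358, 0.3447]
tool_rot: [-180.0, 0.1, 17.0]
force: [0.1, 0.5, -0.4]
grip_width: 0.0433
```

```bash
python3 - <<'E'
from meas import *
o,p,d=snap('wrist','w14'); print(o['tool_pos'],o['tool_rot'],o['force'],o['qpos'].round(1))
E
```

```text
[0.62578778 0.13579702 0.34468823] [-1.79995025e+02  6.73817814e-02  1.70211629e+01] [ 0.10838898  0.54666866 -0.36249167] [-31.4  19.7  21.1  89.9  -7.3  71.9   7.9]
```

View pics/w14.png

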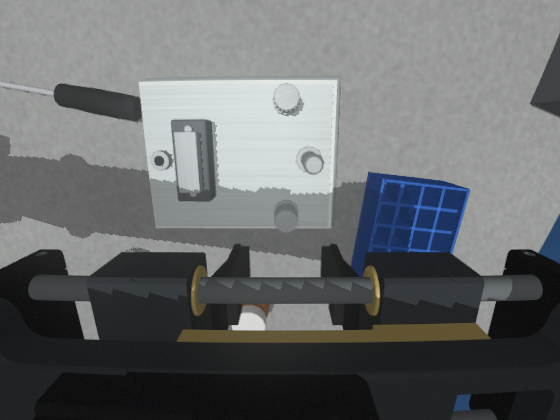

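```bash
python3 - <<'E'
from meas import *
z=load('w14'); c=cloud('wrist',z)
for n,(u,v) in dict(left=(288,98),right=(287,220),pin=(314,164),plate=(250,140),plate2=(270,190),plate3=(315,110)).items(): print(n,np.median(c[v-2:v+3,u-2:u+3].reshape(-1,3),0).round(4))
E
```

```text
left [0.598  0.2321 0.0897]
right [0.626  0.1388 0.0899]
pin [0.631  0.1913 0.1057]
plate [0.575  0.1913 0.0557]
plate2 [0.6052 0.1524 0.0555]
plate3 [0.623  0.2331 0.0557]
```

carry_out([
  [0.0025, 0.028, 0, 0, 0],
  [0.0047, 0.0536, 0, 0, 0],
  [0.0047, 0.0536, -0.015, 0, 0],
  [0.0047, 0.0536, -0.025, 0, 0],
  [0.0047, 0.0536, -0.03, 0, 0],
  [0.0047, 0.0536, -0.03, 0, 0],
])

```text
time_s: 28.0
tool_pos: [0.6305, 0.1878, 0.3137]
tool_rot: [179.9, 0.2, 16.9]
force: [0.2, -0.5, 0.7]
grip_width: 0.0436
```

```bash
python3 - <<'E'
from meas import *
o,p,d=snap('wrist','w15'); print(o['tool_pos'],o['tool_rot'],o['force'],o['qpos'].round(1))
z=load('w15'); a=z['p'][:,:,::-1]
cv2.imwrite('pics/crop15.png',cv2.resize(a[170:290,200:360],None,fx=5,fy=5,interpolation=cv2.INTER_CUBIC))
t=z['pos'];print(proj('wrist',[[t[0],t[1],.105],[.6304,.1898,.105]],z))
E
```

```text
[0.63053283 0.18777097 0.31371642] [179.94001849   0.18461904  16.90054118] [ 0.19889624 -0.48398294  0.68427157] [-34.1  23.1  19.6  89.   -8.   69.5   3.8]
[[286.49647429 242.54527341]
 [287.16462409 239.89873964]]
```

View pics/crop15.png

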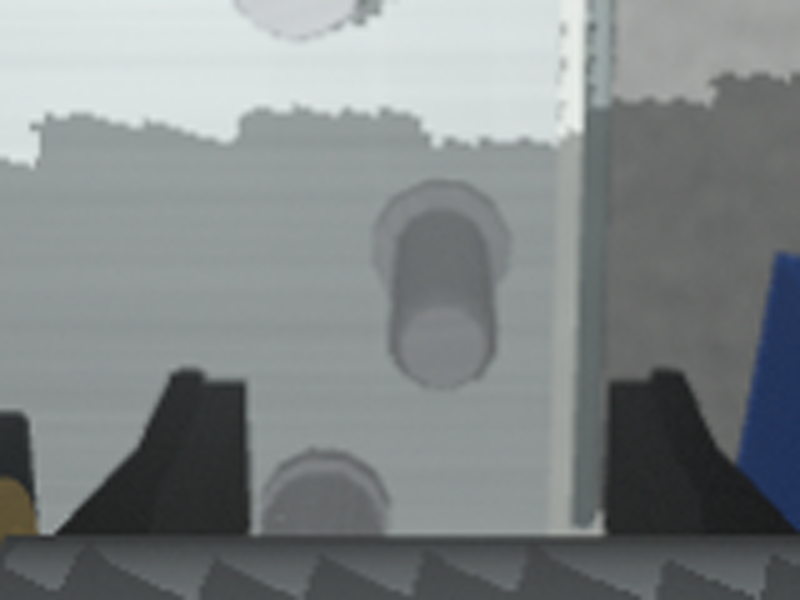

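carry_out([
  [0, 0.0003, -0.01, 0, 0],
  [0, 0.0003, -0.03, 0, 0],
  [0, 0.0003, -0.05, 0, 0],
  [0, 0.0003, -0.063, 0, 0],
  [0, 0.0003, -0.063, 0, 0],
])

```text
time_s: 28.55
tool_pos: [0.63, 0.1893, 0.2503]
tool_rot: [180.0, 0.2, 17.0]
force: [0.4, -0.2, -1.4]
grip_width: 0.0435
```

carry_out([
  [0, 0, 0, 0, 1],
  [0, 0, 0, 0, 1],
  [0, 0, 0, 0, 1],
  [0, 0, 0, 0, 1],
  [0, 0, 0, 0, 1],
  [0, 0, 0, 0, 1],
  [0, 0, 0, 0, 1],
  [0, 0, 0, 0, 1],
  [0, 0, 0.005, 0, 1],
  [0, 0, 0.015, 0, 1],
  [0, 0, 0.03, 0, 1],
  [0, 0, 0.05, 0, 1],
  [0, 0, 0.08, 0, 1],
  [0, 0, 0.105, 0, 1],
  [0, 0, 0.105, 0, 1],
], grip_force=40)

```text
time_s: 30.05
tool_pos: [0.6316, 0.1896, 0.3632]
tool_rot: [-180.0, -0.4, 17.0]
force: [0.2, -0.3, -0.4]
grip_width: 0.0151
```

carry_out([
  [-0.004, -0.035, 0, -4, 1],
  [-0.008, -0.075, 0, -8, 1],
  [-0.013, -0.115, 0, -12, 1],
  [-0.017, -0.155, 0, -16, 1],
  [-0.022, -0.195, 0, -20, 1],
  [-0.026, -0.235, 0, -24, 1],
  [-0.03, -0.275, 0, -28, 1],
  [-0.035, -0.315, 0, -31, 1],
  [-0.038, -0.345, 0, -32.5, 1],
  [-0.0399, -0.3613, -0.015, -32.5, 1],
  [-0.0399, -0.3613, -0.035, -32.5, 1],
  [-0.0399, -0.3613, -0.045, -32.5, 1],
  [-0.0399, -0.3613, -0.045, -32.5, 1],
  [-0.0399, -0.3613, -0.045, -32.5, 1],
  [-0.0399, -0.3613, -0.045, -32.5, 1],
])

```text
time_s: 31.55
tool_pos: [0.5914, -0.1711, 0.3135]
tool_rot: [-180.0, -0.1, -15.4]
force: [0.4, 0.5, -0.9]
grip_width: 0.0149
```

```bash
python3 - <<'E'
from meas import *
o,p,d=snap('wrist','w16'); print(o['tool_pos'],o['tool_rot'],o['force'],o['qpos'].round(1))
z=load('w16'); a=z['p'][:,:,::-1]
cv2.imwrite('pics/crop16.png',cv2.resize(a[150:290,200:360],None,fx=4,fy=4,interpolation=cv2.INTER_CUBIC))
t=z['pos'];print(proj('wrist',[[t[0],t[1],t[2]-.2412],[t[0],t[1],.055],[.5906,-.1712,.055]],z))
E
```

```text
[ 0.59141874 -0.17106827  0.31354747] [-1.79984266e+02 -7.79779668e-02 -1.54172374e+01] [ 0.35972173  0.49817044 -0.92910339] [-13.9  19.5  33.8  96.  -11.6  67.9   7.3]
[[284.402408   228.03657837]
 [284.39161592 221.65818896]
 [283.52061842 222.03858051]]
```

View pics/crop16.png

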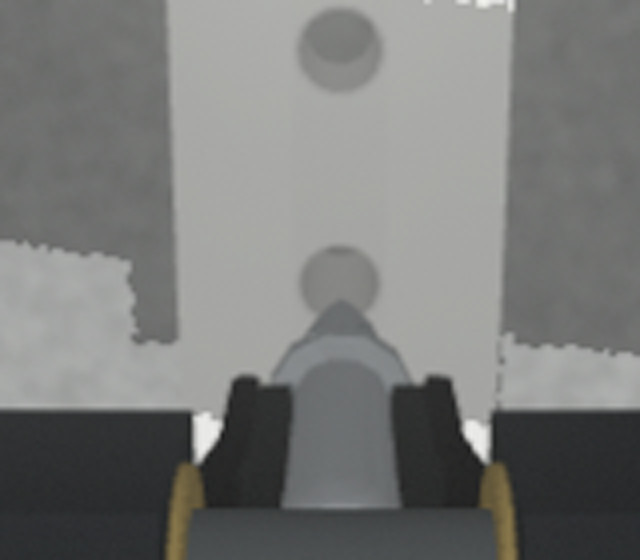

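carry_out([
  [0, 0, -0.01, 0, 1],
  [0, 0, -0.02, 0, 1],
  [0, 0, -0.03, 0, 1],
  [0, 0, -0.035, 0, 1],
  [0, 0, -0.035, 0, 1],
])

```text
time_s: 32.1
tool_pos: [0.5905, -0.1714, 0.2761]
tool_rot: [180.0, 0.1, -15.5]
force: [1.4, 0.3, -1.3]
grip_width: 0.0152
```

carry_out([
  [0, 0, -0.006, 0, 1],
  [0, 0, -0.012, 0, 1],
  [0, 0, -0.018, 0, 1],
  [0, 0, -0.022, 0, 1],
  [0, 0, -0.024, 0, 1],
  [0, 0, -0.025, 0, 1],
  [0, 0, -0.025, 0, 1],
])

```text
time_s: 32.8
tool_pos: [0.5908, -0.1716, 0.2532]
tool_rot: [-180.0, 0.0, -15.5]
force: [-3.2, 1.6, 3.3]
grip_width: 0.015
```

carry_out([
  [0, 0, -0.001, 0, 1],
  [0, 0, -0.002, 0, 1],
  [0, 0, -0.002, 0, 1],
  [0, 0, -0.002, 0, 1],
])

```text
time_s: 33.2
tool_pos: [0.5908, -0.1718, 0.2531]
tool_rot: [-179.9, 0.0, -15.5]
force: [-6.7, 2.7, 15.0]
grip_width: 0.0148
```

```bash
python3 - <<'E'
from meas import *
o,p,d=snap('wrist','w17'); print(o['tool_pos'],o['tool_rot'],o['force'],o['qpos'].round(1))
z=load('w17'); a=z['p'][:,:,::-1]
cv2.imwrite('pics/crop17.png',cv2.resize(a[150:290,200:360],None,fx=4,fy=4,interpolation=cv2.INTER_CUBIC))
E
```

```text
[ 0.59080018 -0.17182176  0.25314368] [-1.79923003e+02  2.15601073e-02 -1.54899974e+01] [-6.74032562  2.74114623 14.96483612] [-12.8  23.1  32.7  99.2 -14.   61.8   9. ]
```

View pics/crop17.png

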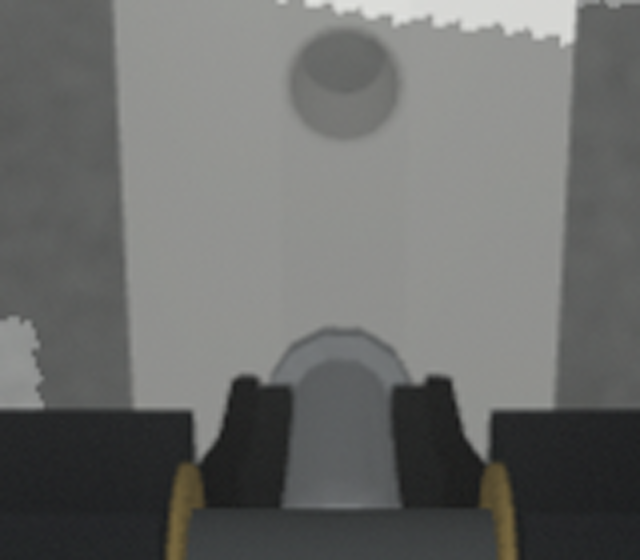

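carry_out([
  [0.0003, 0, 0.002, 0, 1],
  [0.0003, 0, 0.002, 0, 0],
  [0.0003, 0, 0.002, 0, 0],
  [0.0003, 0, 0.002, 0, 0],
  [0.0003, 0, 0.002, 0, 0],
  [0.0003, 0, 0.002, 0, 0],
  [0.0003, 0, 0.012, 0, 0],
  [0.0003, 0, 0.035, 0, 0],
  [0.0003, 0, 0.07, 0, 0],
  [0.0003, -0.02, 0.11, 0, 0],
  [0.0003, -0.05, 0.12, 0, 0],
  [0.0003, -0.05, 0.12, 0, 0],
  [0.0003, -0.05, 0.12, 0, 0],
])

```text
time_s: 34.55
tool_pos: [0.5909, -0.2225, 0.3714]
tool_rot: [-180.0, -0.1, -15.6]
force: [0.6, 0.4, 0.1]
grip_width: 0.0435
```

```bash
python3 - <<'E'
from meas import *
o,p,d=snap('wrist','w18'); print(o['tool_pos'],o['tool_rot'],o['force'],o['qpos'].round(1))
snap('side','s18')
E
```

```text
[ 0.59094661 -0.22246224  0.37138516] [-1.79989322e+02 -6.00569973e-02 -1.55960887e+01] [0.58609784 0.39922446 0.11286462] [-10.2  19.2  35.6  89.8 -11.5  74.6  11.4]
```

View pics/w18.png

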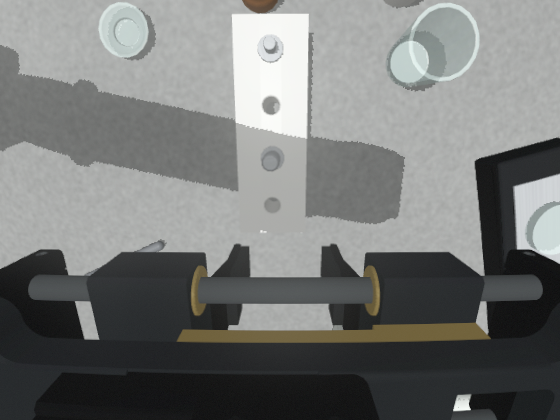

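View pics/s18.png

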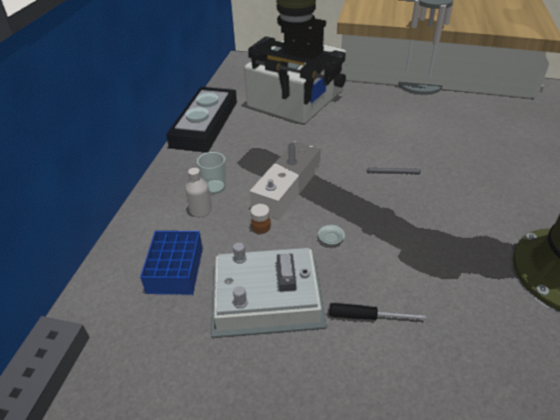

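```bash
python3 - <<'E'
from meas import *
z=load('w18'); c=cloud('wrist',z)
for n,(u,v) in dict(pin=(271,160),rack=(255,170),rack2=(290,150)).items(): print(n,np.median(c[v-1:v+2,u-1:u+2].reshape(-1,3),0).round(4))
a=z['p'][:,:,::-1]; b=load('s18')['p'][:,:,::-1]
cv2.imwrite('pics/crop18.png',np.hstack([cv2.resize(a[130:190,240:300],(400,400),interpolation=cv2.INTER_CUBIC),cv2.resize(b[135:195,260:320],(400,400),interpolation=cv2.INTER_CUBIC)]))
z=load('s18');c=cloud('side',z)
for n,(u,v) in dict(left=(239,293),right=(239,248),plate=(262,275)).items(): print(n,np.median(c[v-1:v+2,u-1:u+2].reshape(-1,3),0).round(4))
E
```

```text
pin [ 0.594  -0.169   0.1056]
rack [ 0.572  -0.1783  0.0553]
rack2 [ 0.6118 -0.1685  0.0563]
left [0.5942 0.2399 0.0899]
right [0.6229 0.1422 0.0898]
plate [0.5757 0.1677 0.0557]
```

View pics/crop18.png

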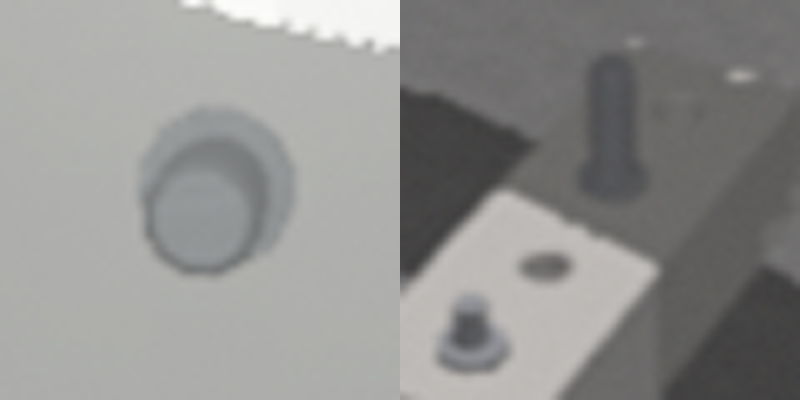

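```bash
python3 -c "
from cell import env
print(env.sign_off())"
```

```text
the job is handed in; nothing more can be done
None
```

The job is done and handed in at about 34.7 s of the 72 s allowed.

- **Pin in:** I pushed the drift pin home through the middle hole. The collar stopped on the plate, and the plate edge looked parallel to the pedestal in the next picture.
- **Screws:** With the pin still in, I dropped a thumbscrew into the left hole, then the other into the right. Their tops measured about 34 mm above the plate in the wrist and side views, so both are fully home.
- **Pin out:** I pulled the pin and stood it in the free rack hole at -25 mm, which was not the hole it came from. Its top measured about 50 mm above the rack, which is its full handle height.
- **Everything else:** The spare screw is still in its hole. The other items looked undisturbed, and the gripper was clear of everything at hand-in.

**Checks that disagreed:**
- The plate's starting offset measured about 7.5 mm, against the stated 5 to 7 mm.
- The wrist camera read about 1 mm off, which I corrected for.
- When I put the pin back, the arm stopped about 3 mm higher than expected, against a firm 15 N. The pin had probably slipped in the grip while I pulled it out. The final height and picture show it fully seated.

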